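# Slide the hanging lamp round the bent rod to its stop

## Robot

A 7-joint arm with a two-finger parallel gripper is mounted at the origin on the work surface. World frame = base frame: x ahead of the robot, y to its left, z up, the work surface at z = 0. Lengths are in m, angles in rad, forces in N, time in s.
With the tool pointing down it reaches from about 0.4 to 0.85 m from the base axis. Payload 10.4 kg.
Tool frame: the origin (TCP) lies on the centre line of the jaws, within the pads' length; the fingertips stand r.tip_extent ahead of it and the grasp point (between the pads) lies 8 mm behind it (r.tip_extent is the distance from the TCP to the fingertips, in m); z points along the fingers, y is the direction in which the jaws open and shut (so a half turn about z gives the same grasp; the last joint's range is limited). The gripper opens to 87 mm and grips with 3 to 60 N. Pads are 19 mm wide; open, the fingers measure 117 mm over their backs; the gripper's body (75 mm by 190 mm) begins 51 mm behind the grasp point.
Start: joints at [-1.133, 0.332, -0.065, 1.46, 0.022, 1.35, -0.088], TCP at [0.278, 0.56, 0.234] pointing down, gripper open.
Joint ranges: [-2.6, 2.6], [-0.5, 2.12], [-1.47, 1.34], [0.16, 2.42], [-1.27, 4.41], [0.06, 2.06], [-2.6, 2.6]. Speed limits (rad/s): [2.22, 2.22, 2.79, 2.79, 3.14, 3.14, 3.14].

## Interface

Orientations are given as a unit quaternion [x, y, z, w].
In Python, from bench import r gives the robot as it stands.
- The arm moves only by the shell command python3 -m jog 'ROWS' [FORCE]. ROWS is JSON, a list of rows, each a list of 7 numbers: the shift along the tool's x, y, z in cm, then the turn, a rotation vector about the tool's x, y, z in rad, then the opening, from -1 (shut) to 1 (fully open). In form: [[tx, ty, tz, wx, wy, wz, jaw], ...]. A call has 1 to 20 rows; each row shifts and turns the commanded pose from where the row before left it, along the tool's axes as they then stand; what a row does not reach is not made up. A row lasts 1/8 s, in which the tool goes at most 62.5 mm and 10.7 degrees, less where a joint would pass 70% of its speed; a pose out of reach is approached as far as the arm can. A call with a gripper value outside its range is refused whole. The fingers move at their own pace and stop on an object; FORCE is the grip in N (left out, the last holds). Time passes only in rows, so rows that do not move let the fingers close. It gives the time, the measured TCP pose, the force and the opening at its end, in the units of the state.
- r.read_state(): the state, without advancing time (a new reading comes with each control period).
- r.camera(name): name is "scene" or "top" or "wrist"; returns a dict with "frame" (384x512x3 uint8, red, green, blue), "fx", "fy", "cx", "cy" (pixels), "camera_from_world" (4x4, takes a point from world to camera coordinates). Camera axes: x right, y down, z forward; pixel columns grow to the right and rows downward; lengths in m; the calibration is good to about 2 mm. A picture is of the moment at which its call begins. There is no depth.
- r.close_job(): hands the job in, once; it reports no verdict.
Trained networks look in a picture, given as the dict that the camera call returned (one of the last four; its "shot" number tells which), for a name from the list of things; names that differ only in an ending like _2 or _b are one class to them, and where a whole thing is asked for, a point or a joint stands for the part that bears it (a point fixed in the world has none). Each returns a list of dicts, best first, with "score" (0 to 1); they miss things now and then, are a little off and sometimes report something else, mostly with a low value. They report only what shows in the picture. A call takes as long as a camera call. They do not tell look-alikes from the thing itself.
- r.search_frame(picture, thing): "rect" ([left, top, right, bottom] in pixels, round what is visible of it).
The state is a dict: "time": time; "joint_positions": joint angles; "joint_vel": joint speeds; "joint_torque": joint torques, N m; "ee_pos": TCP position; "eef_rot": TCP orientation; "ft_force": force on the tool from outside, world axes, zero at the start; "torque": the same for the moment, N m; "width": finger opening in m.
Only numpy, scipy, OpenCV 4.12 (cv2) and the standard library are available. Lean on these libraries where they do the work, as an engineer would, in place of code of your own. Each camera call takes 0.05 s, during which the arm holds its last target.

## Task

Take the small hanging lamp by its black stem and slide it along the bent rod, round both corners and over the specimen stage, until it has pushed the aluminium sleeve of the stop fully home into its clamp; then let go and leave the lamp hanging there. Be gentle: never press the lamp against the rod or the stop harder than about 20 N, and leave the other things on the bench where they are.

Things in the scene. Friction and masses are not known exactly. Their poses are not given: they have to be found in the camera images.
- lamp_grip (a point): Middle of the lamp's upright black round stem (14 mm diameter, top 18 mm above, bottom 21 mm below). z up, x along the collar's bore. 31 mm below: axis of its steel collar (24 mm long, outside 20 mm, bore 12 mm), threaded on the 8 mm rod, hanging with the bore's top on it, 50 to 85 mm from the post at first. 85 mm below: underside of the 40 mm wide lamp head. About 0.16 kg, bottom-heavy, hangs upright.
- stand: White foot 80 mm in diameter with a post (head 26 mm wide, top 140 mm high); origin on the bench under the post, z up. The level rod (steel, 8 mm diameter, axis 130 mm high) is plugged into it: nominally from x = 0 along +x to corner1, then +y to corner2, then +x to rod_end. Really the rod is turned about the post by up to 0.09 rad either way, not measured: feel or see it.
- sleeve (a joint): Stop on the last leg: dark clamp (21 mm diameter, 22 mm long) with a bright sleeve (18 mm diameter, around the rod) standing out 11.5 mm towards the lamp. In m: 0 = fully out, 0.010 = fully home (1.5 mm still shows), on a solid end. The collar pushes it against about 4 N of friction; it stays where left. Its place is not measured: the sleeve's end starts 65 to 97 mm short of the rod's end.
- slidebox: Bystander: blue slide box 85 x 100 x 35 mm, origin at the centre of its underside.
- dish: Bystander: glass dish 90 mm in diameter, 15 mm high, origin at the centre of its underside.
- dropper: Bystander: amber bottle 36 mm in diameter, 75 mm high, origin at the centre of its underside.
- corner1 (a point): Nominal first corner (fixed to the stand, at 150, 0, 130 mm in its frame): where the axes of the first leg and the cross leg would meet; the rod bends left there with 40 mm radius. The true corner is up to 14 mm off. Axes as the stand's.
- corner2 (a point): Nominal second corner (at 150, 110, 130 mm in the stand's frame): axes of cross leg and last leg meet; the rod bends right with 40 mm radius. The true corner is up to 17 mm off.
- rod_end (a point): Nominal end of the last leg (at 340, 110, 130 mm in the stand's frame), held by a far foot with a 22 mm wide, 140 mm high head. True end up to 33 mm off. A black specimen stage 36 mm high is under the last leg.
Mind the look-alikes: they are no part of the job. Leave any blue look-alike of the part that bears lamp_grip alone.

How it is judged:
On the way, in this order (a step that is already met when the one before it is completed fails the run):
1. the lamp is past the first corner, on the cross leg (y of lamp_grip in the frame of stand above 0.04 m), for 0.05 s.
2. the lamp is past the second corner, on the last leg (y of lamp_grip in the frame of stand above 0.075 m and x of lamp_grip in the frame of stand above 0.19 m), for 0.05 s.
3. the sleeve is pushed home (value of joint sleeve above 0.0085 m), for 0.2 s.
At the end, for the whole second after the job is handed in: The sleeve is within 1.5 mm of fully home, the lamp hangs upright (within 0.3 rad) and still on the last leg, its collar within about 6 mm of the sleeve, released (value of joint sleeve above 0.0085 m and distance between lamp and sleeve below 0.03 m and angle between lamp_grip's own z axis and vertical below 0.3 rad and linear speed of lamp below 0.02 m/s); the robot touches nothing.
It fails at once if the lamp is pressed against the rod with more than 20 N (contact force between lamp and rod above 20 N).
It fails at once if the lamp presses the stop with more than 20 N (contact force between lamp and clamp above 20 N).
It fails at once if a bystander is moved by more than 15 mm (distance of any of slidebox, dish, dropper from where it was at the start of the episode above 0.015 m).
It also fails if it takes over 72 s, if anything falls off the work surface, if the arm or the gripper's body presses on something with over 40 N, if the wrist force passes 120 N, or if a joint passes its speed limit or range.

## Working session

There is one attempt and no reset: what is moved stays moved. The work goes in short steps, Python scripts to look and compute and a shell command to move; the robot and the scene stay as the last step left them, time stands still between calls to the robot, and variables do not carry over. Pictures are saved under pics/ and viewed, and the job is handed in when it is done.

```bash
ls; mkdir -p pics; cat > h.py <<'E'
from bench import r
import numpy as np, cv2, json
def shot(name,fn):
    c=r.camera(name); cv2.imwrite('pics/'+fn,cv2.cvtColor(c['frame'],cv2.COLOR_RGB2BGR)); return c
def P(c):
    K=np.array([[c['fx'],0,c['cx']],[0,c['fy'],c['cy']],[0,0,1]]); return K@np.array(c['camera_from_world'])[:3]
def proj(c,X):
    q=P(c)@np.append(X,1); return q[:2]/q[2]
def onz(c,u,v,z):
    M=P(c); H=np.c_[M[:,0],M[:,1],M[:,2]*z+M[:,3]]; s=np.linalg.solve(H,[u,v,1]); return s[:2]/s[2]
def tri(c1,p1,c2,p2):
    X=cv2.triangulatePoints(P(c1),P(c2),np.array(p1,float),np.array(p2,float))[:,0]; return X[:3]/X[3]
E
python3 - <<'E'
from h import *
import pickle
d={}
for n in ['scene','top']:
    c=shot(n,n+'0.png'); d[n]=c
    for t in ['lamp_grip','stand','sleeve','slidebox','dish','dropper']:
        print(n,t,[(np.round(x['rect']).tolist(),round(x['score'],2)) for x in r.search_frame(c,t)][:3])
    print(np.round(c['camera_from_world'],3).tolist(),c['fx'])
pickle.dump(d,open('d0.pkl','wb'))
s=r.read_state(); print(s['time'],s['ee_pos'],s['eef_rot'],s['ft_force'],r.tip_extent)
E
```

```text
pics
scene lamp_grip [([288.0, 154.0, 313.0, 208.0], 0.75), ([332.0, 147.0, 356.0, 179.0], 0.66)]
scene stand [([310.0, 177.0, 356.0, 247.0], 0.84)]
scene sleeve [([287.0, 151.0, 313.0, 206.0], 0.56), ([162.0, 202.0, 175.0, 216.0], 0.52)]
scene slidebox []
scene dish [([255.0, 165.0, 294.0, 197.0], 0.82), ([262.0, 267.0, 326.0, 335.0], 0.64)]
scene dropper [([219.0, 160.0, 236.0, 195.0], 0.56)]
[[-0.089, 0.996, -0.003, 0.043], [0.772, 0.067, -0.632, -0.324], [-0.629, -0.058, -0.775, 1.154], [0.0, 0.0, 0.0, 1.0]] 442.9203332070561
top lamp_grip [([154.0, 249.0, 180.0, 269.0], 0.75), ([200.0, 194.0, 221.0, 217.0], 0.72)]
top stand [([158.0, 180.0, 197.0, 222.0], 0.59)]
top sleeve [([279.0, 228.0, 294.0, 251.0], 0.62)]
top slidebox [([188.0, 96.0, 238.0, 148.0], 0.76)]
top dish [([210.0, 229.0, 259.0, 275.0], 0.9)]
top dropper [([278.0, 230.0, 296.0, 253.0], 0.56), ([158.0, 184.0, 201.0, 228.0], 0.29)]
[[-0.016, -1.0, 0.021, -0.011], [-0.994, 0.014, -0.104, 0.52], [0.104, -0.022, -0.994, 0.882], [0.0, 0.0, 0.0, 1.0]] 468.522320345134
0.7 [0.27789953 0.55984138 0.23361522] [2.28358576e-01 9.73577093e-01 6.35191345e-05 9.20120810e-06] [-0.33640571 -0.16165647 -0.26379733] 0.011
```

View pics/scene0.png

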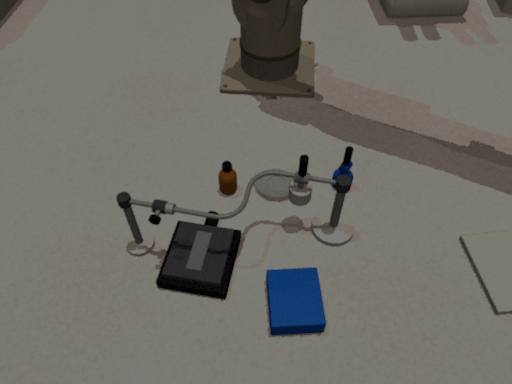

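View pics/top0.png

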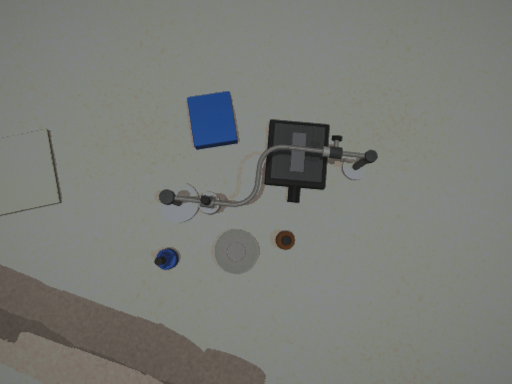

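```bash
python3 - <<'E'
from h import *
import cv2
a=cv2.imread('pics/top0.png')[130:230,150:390]; cv2.imwrite('pics/tz.png',cv2.resize(a,None,fx=3.33,fy=3.33,interpolation=cv2.INTER_CUBIC))
a=cv2.imread('pics/scene0.png')[140:260,110:370]; cv2.imwrite('pics/sz.png',cv2.resize(a,None,fx=3,fy=3,interpolation=cv2.INTER_CUBIC))
E
```

```text
(no output)
```

View pics/tz.png

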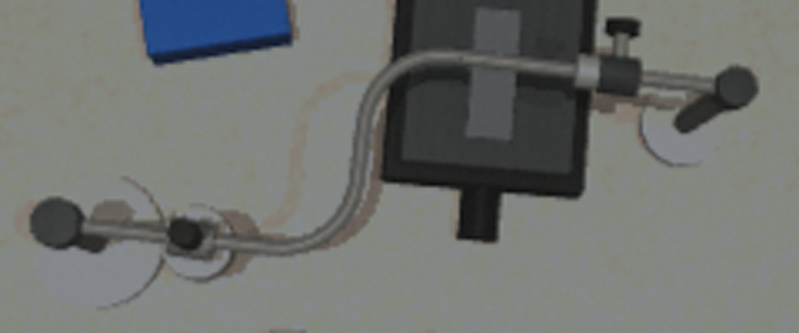

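View pics/sz.png

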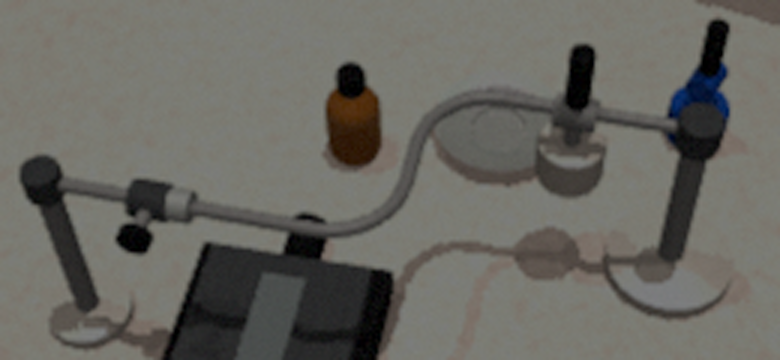

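```bash
cat > path.py <<'E'
from h import *
import pickle
d=pickle.load(open('d0.pkl','rb')); t=d['top']; s=d['scene']
f=lambda p:(150+(p[0]+.5)/3.33-.5,130+(p[1]+.5)/3.33-.5)
g=lambda p:(110+(p[0]+.5)/3-.5,140+(p[1]+.5)/3-.5)
if __name__=='__main__':
    for p in [(90,226),(140,232),(215,241),(280,246),(315,234),(345,200),(358,160),(367,110),(385,78),(410,62),(450,57),(500,63),(575,69),(700,81)]:
        print(p,onz(t,*f(p),.13).round(4))
    print('scene rod')
    for p in [(70,184),(200,208),(330,229),(380,212),(408,165),(425,125),(450,104),(495,97),(550,104),(620,117),(670,125)]:
        print(p,onz(s,*g(p),.13).round(4))
    print('post',onz(t,*f((56,222)),.14),onz(s,*g((702,120)),.14),'end',onz(t,*f((736,87)),.14),onz(s,*g((40,170)),.14))
    print('stemtop',onz(t,*f((185,234)),.177),onz(s,*g((583,51)),.177))
    print('sleeve end',onz(t,*f((577,69)),.13),onz(s,*g((192,206)),.13))
E
python3 path.py
```

```text
(90, 226) [0.4923 0.1339]
(140, 232) [0.4889 0.1083]
(215, 241) [0.4837 0.0699]
(280, 246) [0.4806 0.0366]
(315, 234) [0.4866 0.0186]
(345, 200) [0.5039 0.0029]
(358, 160) [ 0.5246 -0.0041]
(367, 110) [ 0.5507 -0.0091]
(385, 78) [ 0.5674 -0.0187]
(410, 62) [ 0.5757 -0.0319]
(450, 57) [ 0.5781 -0.0528]
(500, 63) [ 0.5746 -0.0789]
(575, 69) [ 0.571 -0.118]
(700, 81) [ 0.5639 -0.1833]
scene rod
(70, 184) [ 0.5608 -0.186 ]
(200, 208) [ 0.5706 -0.1135]
(330, 229) [ 0.5782 -0.0433]
(380, 212) [ 0.565  -0.0186]
(408, 165) [ 0.5321 -0.0071]
(425, 125) [ 0.503  -0.0006]
(450, 104) [0.4863 0.012 ]
(495, 97) [0.4789 0.0369]
(550, 104) [0.4815 0.0679]
(620, 117) [0.4877 0.1071]
(670, 125) [0.4912 0.1346]
post [0.49376069 0.14944597] [0.49484589 0.15052251] end [ 0.55875979 -0.19954282] [ 0.56043845 -0.20013294]
stemtop [0.48385729 0.08040398] [0.48415442 0.08239942]
sleeve end [ 0.57097795 -0.11905288] [ 0.56967329 -0.11794881]
```

```bash
cat > fit.py <<'E'
from path import *
from scipy.optimize import least_squares
T=[(90,226),(140,232),(215,241),(280,246),(315,234),(345,200),(358,160),(367,110),(385,78),(410,62),(450,57),(500,63),(575,69),(700,81)]
S=[(70,184),(200,208),(330,229),(380,212),(408,165),(425,125),(450,104),(495,97),(550,104),(620,117),(670,125)]
A=np.array([onz(t,*f(p),.13) for p in T]); B=np.array([onz(s,*g(p),.13) for p in S])
R=.04
def curve(q,n=None):
    V=q.reshape(4,2); out=[V[0]]; pts=[]
    u=[(V[i+1]-V[i])/np.linalg.norm(V[i+1]-V[i]) for i in range(3)]
    cur=V[0]
    for i in (0,1):
        a=np.cross(u[i],u[i+1]); ang=np.arctan2(a,u[i]@u[i+1]); L=R*abs(np.tan(ang/2))
        s0=V[i+1]-L*u[i]; pts.append(np.linspace(cur,s0,120)[:-1])
        n_=np.sign(ang)*np.array([-u[i][1],u[i][0]]); c=s0+R*n_
        for th in np.linspace(0,ang,80)[:-1]:
            k=np.array([[np.cos(th),-np.sin(th)],[np.sin(th),np.cos(th)]]); pts.append((c+k@(-R*n_))[None])
        cur=V[i+2-1]+L*u[i+1]
    pts.append(np.linspace(cur,V[3],150))
    return np.vstack(pts)
def dist(X,C):
    # signed-less distance to polyline
    a=C[:-1]; b=C[1:]; ab=b-a
    w=np.clip(((X[:,None]-a)*ab).sum(2)/np.maximum((ab**2).sum(1),1e-18),0,1)
    D=X[:,None]-a-w[...,None]*ab; j=(D**2).sum(2).argmin(1)
    return D[range(len(X)),j]
def fit(P_):
    q0=np.array([.494,.150,.4757,.0,.583,-.014,.559,-.2])
    return least_squares(lambda q:np.r_[dist(P_,curve(q)).ravel()*1e3,(q-q0)[[0,1,6,7]]*1e2],q0)
if __name__=='__main__':
    for n,P_ in (('top',A),('scene',B),('both',np.vstack([A,B]))):
        o=fit(P_); print(n,o.x.round(4), (np.linalg.norm(dist(P_,curve(o.x)),axis=1)*1e3).round(1))
    np.save('q.npy',o.x); C=curve(o.x); s_=np.r_[0,np.cumsum(np.linalg.norm(np.diff(C,axis=0),axis=1))]; print('len',s_[-1])
    V=o.x.reshape(4,2); print([np.linalg.norm(V[i+1]-V[i]).round(4) for i in range(3)],[np.arctan2(*(V[i+1]-V[i])[::-1]).round(3) for i in range(3)])
E
python3 fit.py
```

```text
top [ 0.4941  0.15    0.4764  0.0077  0.5822 -0.0158  0.5619 -0.2003] [0.2 0.1 0.5 0.  0.4 0.4 1.  0.1 0.5 0.2 0.  0.6 0.1 0.1]
scene [ 0.4933  0.1501  0.4736  0.004   0.5834 -0.0167  0.559  -0.2   ] [0.  0.1 0.1 0.1 0.1 0.1 0.2 0.6 0.7 0.3 0. ]
both [ 0.4937  0.15    0.475   0.0056  0.5828 -0.0157  0.5605 -0.2002] [0.7 0.6 0.3 1.1 2.  2.  0.1 0.5 0.9 0.4 0.2 0.5 0.6 1.4 1.4 0.3 0.1 0.7
 1.4 1.5 1.9 0.6 1.6 0.4 0.5]
len 0.4122241980574142
[np.float64(0.1457), np.float64(0.1098), np.float64(0.1858)] [np.float64(-1.7), np.float64(-0.195), np.float64(-1.691)]fit.py:12: DeprecationWarning: Arrays of 2-dimensional vectors are deprecated. Use arrays of 3-dimensional vectors instead. (deprecated in NumPy 2.0)
  a=np.cross(u[i],u[i+1]); ang=np.arctan2(a,u[i]@u[i+1]); L=R*abs(np.tan(ang/2))
```

```bash
python3 -m jog '[[-2.84,-2.41,0,0,0,0,1],[-2.84,-2.41,0,0,0,0,1],[-2.84,-2.41,0,0,0,0,1],[-2.84,-2.41,0,0,0,0,1],[-2.84,-2.41,0,0,0,0,1],[-2.84,-2.41,0,0,0,0,1],[-2.84,-2.41,0,0,0,0,1],[-2.84,-2.41,0,0,0,0,1],[-2.84,-2.41,0,0,0,0,1],[-2.84,-2.41,0,0,0,0,1],[-2.84,-2.41,0,0,0,0,1],[-2.84,-2.41,0,0,0,0,1],[-2.84,-2.41,0,0,0,0,1],[-2.84,-2.41,0,0,0,0,1]]'; python3 -m jog '[[0,0,0,0,0,0.165,1],[0,0,0,0,0,0.165,1],[0,0,0,0,0,0.165,1],[0,0,0,0,0,0.165,1],[0,0,0,0,0,0.165,1],[0,0,0,0,0,0.165,1],[0,0,0,0,0,0.165,1],[0,0,0,0,0,0.165,1],[0,0,0,0,0,0.165,1],[0,0,0,0,0,0.165,1],[0,0,0,0,0,0.165,1],[0,0,0,0,0,0.165,1],[0,0,0,0,0,0.165,1],[0,0,0,0,0,0.165,1],[0,0,0,0,0,0.165,1],[0,0,0,0,0,0.165,1],[0,0,0,0,0,0.165,1]]'
```

```text
time: 2.45
ee_pos: [0.4844, 0.0797, 0.2338]
eef_rot: [0.228, 0.974, 0.0, 0.0]
ft_force: [0.4, 0.3, -0.0]
width: 0.0871
time: 4.58
ee_pos: [0.484, 0.0808, 0.2337]
eef_rot: [0.998, -0.065, 0.0, -0.0]
ft_force: [0.4, 0.4, -0.1]
width: 0.087
```

```bash
python3 - <<'E'
from h import *
w=shot('wrist','w1.png'); t=shot('top','t1.png')
st=r.read_state(); p=np.array(st['ee_pos'])
print(w['camera_from_world'].round(3).tolist(),w['fx'])
for n,X in (('tcp',p),('tip',p+[0,0,-.011]),('stemtop',[.484,.0814,.177]),('stembase',[.484,.0814,.138])):
    print(n,proj(w,X).round(1),proj(t,X).round(1))
print([(np.round(x['rect']).tolist(),round(x['score'],2)) for x in r.search_frame(w,'lamp_grip')])
a=cv2.imread('pics/t1.png')[130:230,150:390]; cv2.imwrite('pics/t1z.png',cv2.resize(a,None,fx=3.33,fy=3.33,interpolation=cv2.INTER_CUBIC))
import pickle; pickle.dump({'w':w,'t':t},open('d1.pkl','wb'))
E
```

```text
[[-0.13, -0.992, 0.0, 0.142], [-0.948, 0.124, 0.292, 0.413], [-0.289, 0.038, -0.957, 0.528], [0.0, 0.0, 0.0, 1.0]] 316.7428763015482
tcp [250.2 255.9] [200.9 196.9]
tip [250.3 246.5] [201.7 197.5]
stemtop [249.8 217.4] [204.6 199.8]
stembase [250.1 200.3] [207.  201.6]
[([231.0, 162.0, 274.0, 225.0], 0.94), ([150.0, 133.0, 228.0, 212.0], 0.69), ([176.0, 233.0, 209.0, 273.0], 0.58)]
```

View pics/w1.png

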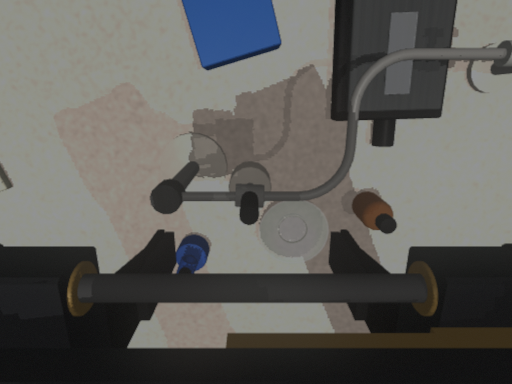

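View pics/t1z.png

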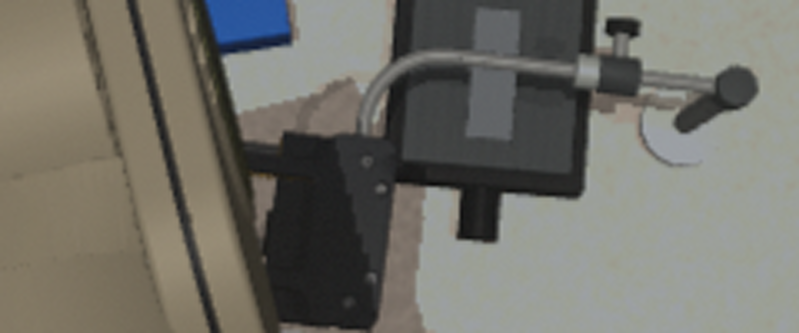

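```bash
python3 - <<'E'
import cv2
a=cv2.imread('pics/w1.png')[30:230,150:512]; cv2.imwrite('pics/w1z.png',cv2.resize(a,None,fx=2.2,fy=2.2,interpolation=cv2.INTER_CUBIC))
a=cv2.imread('pics/w1.png')[150:240,200:300]; cv2.imwrite('pics/w1y.png',cv2.resize(a,None,fx=6,fy=6,interpolation=cv2.INTER_CUBIC))
E
```

```text
(no output)
```

View pics/w1z.png

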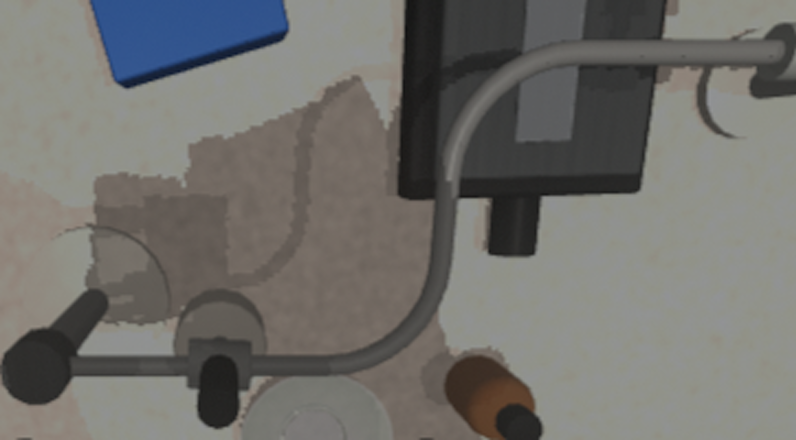

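View pics/w1y.png

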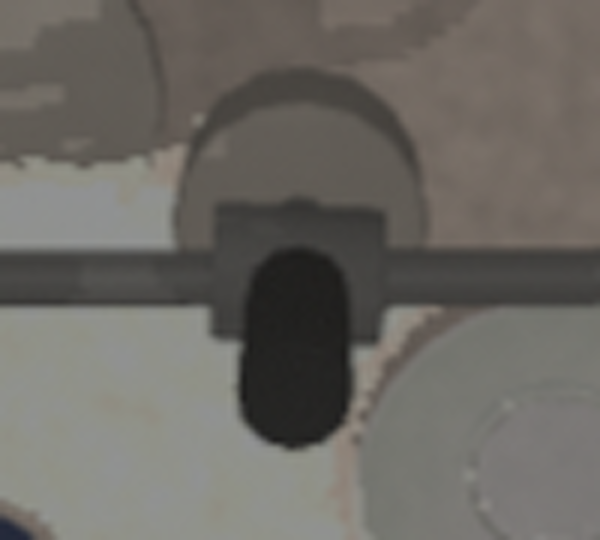

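```bash
python3 -W ignore - <<'E'
from fit import *
D=pickle.load(open('d1.pkl','rb')); w=D['w']
k=lambda p:(150+(p[0]+.5)/2.2-.5,30+(p[1]+.5)/2.2-.5)
W=[(100,366),(160,366),(280,366),(345,364),(385,350),(420,315),(436,270),(446,210),(452,160),(470,115),(505,75),(550,56),(620,51),(700,51),(755,52)]
Cw=np.array([onz(w,*k(p),.13) for p in W])
o=fit(Cw); print('wrist',o.x.round(4),(np.linalg.norm(dist(Cw,curve(o.x)),axis=1)*1e3).round(1))
al=[A,B,Cw]
def res(q):
    off=q[8:].reshape(3,2); Cc=curve(q[:8])
    return np.r_[np.vstack([dist(a-off[i],Cc) for i,a in enumerate(al)]).ravel()*1e3,(q[8:]*1e3)/1.5*1.,(q-np.r_[.494,.15,0,0,0,0,.5605,-.2,np.zeros(6)])[[0,1,6,7]]*1e2]
q=least_squares(res,np.r_[o.x,np.zeros(6)]).x
print('all',q.round(4)); print(res(q).round(1)[:80].tolist())
np.save('q.npy',q[:8])
V=q[:8].reshape(4,2);print([np.linalg.norm(V[i+1]-V[i]).round(4) for i in range(3)],[np.arctan2(*(V[i+1]-V[i])[::-1]).round(3) for i in range(3)])
print('stem top wrist',onz(w,248.9,215.1,.177),'collar', onz(w,249.1,198,.128+.0), 'sleeve end', onz(w,*k((760,52)),.13))
E
```

```text
wrist [ 0.4942  0.15    0.4746  0.0041  0.5846 -0.0148  0.5592 -0.2   ] [0.1 0.  0.2 0.3 0.4 0.2 0.5 0.3 0.  0.  0.5 0.4 0.1 0.1 0.1]
all [ 4.939e-01  1.500e-01  4.749e-01  5.000e-03  5.830e-01 -1.530e-02
  5.605e-01 -2.000e-01  5.000e-04  9.000e-04 -8.000e-04 -8.000e-04
  3.000e-04 -0.000e+00]
[0.1, -0.0, 0.0, -0.0, -0.1, 0.0, 0.6, 0.0, 1.1, 0.7, 0.5, 1.2, -0.1, -0.6, -0.2, -0.5, -0.2, -0.2, -0.6, -0.2, -0.8, 0.1, -1.1, 0.1, 0.0, -0.0, 0.8, -0.1, -0.7, 0.1, 0.3, -0.0, 0.6, 0.1, 0.2, 0.2, -0.1, -0.3, -0.1, -0.2, -0.4, -0.3, 0.3, -0.0, -0.9, 0.1, 0.2, -0.0, 0.1, -0.0, -0.1, 0.0, -0.1, 0.0, -0.1, 0.0, -0.1, -0.0, -0.8, -0.4, -0.4, -0.5, 0.0, 0.1, -0.1, -0.4, 0.1, 0.2, 0.3, 0.4, 1.0, 0.5, 0.2, 0.0, 0.4, -0.0, 0.1, -0.0, -0.3, 0.0]
[np.float64(0.1463), np.float64(0.1101), np.float64(0.186)] [np.float64(-1.701), np.float64(-0.186), np.float64(-1.692)]
stem top wrist [0.48581213 0.08182465] collar [0.48291507 0.08249695] sleeve end [ 0.57111544 -0.11284094]
```

```bash
python3 -m jog '[[0.1,0,1.14,0,0,0,1],[0,0,1.14,0,0,0,1],[0,0,1.14,0,0,0,1],[0,0,1.14,0,0,0,1],[0,0,1.14,0,0,0,1],[0,0,1.14,0,0,0,1],[0,0,1.14,0,0,0,0.3],[0,0,0,0,0,0,0]]' 8; python3 - <<'E'
from h import *
shot('wrist','w2.png')
E
```

```text
time: 5.72
ee_pos: [0.4845, 0.0806, 0.1528]
eef_rot: [0.998, -0.062, -0.001, 0.0]
ft_force: [-0.7, 0.0, 0.6]
width: 0.0742
```

View pics/w2.png

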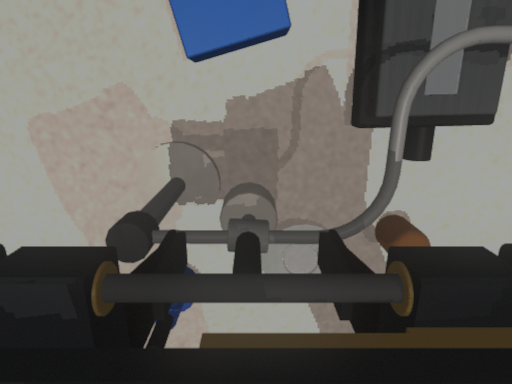

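```bash
python3 -m jog '[[0,0,0,0,0,0,-0.4],[0,0,0,0,0,0,-0.6],[0,0,0,0,0,0,-1],[0,0,0,0,0,0,-1],[0,0,0,0,0,0,-1],[0,0,0,0,0,0,-1]]' 8; python3 - <<'E'
from h import *
s=r.read_state();print(s['ee_pos'],s['ft_force'],s['torque'],s['width'])
shot('wrist','w3.png')
E
```

```text
time: 6.52
ee_pos: [0.4851, 0.0809, 0.1538]
eef_rot: [0.998, -0.062, 0.0, -0.0]
ft_force: [-0.0, -0.7, 0.3]
width: 0.0136
[0.48507354 0.0808806  0.15383135] [-0.01282098 -0.65525522  0.28355933] [0.00093384 0.09127875 0.03090817] 0.013563619261919164
```

View pics/w3.png

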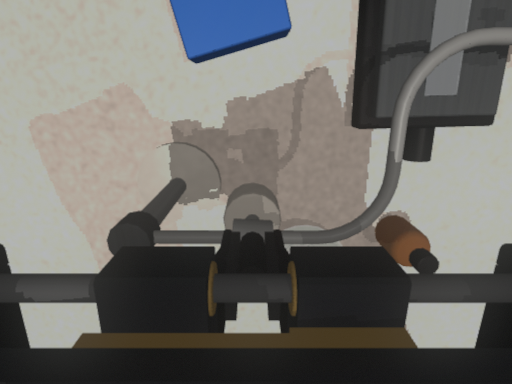

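```bash
python3 -m jog '[[0,0,-0.1,0,0,0,-1],[0,0,-0.1,0,0,0.003,-1],[0,0,0,0,0,0.003,-1],[0,0.05,0,0,0,0,-1],[0,0.1,0,0,0,0,-1],[0,0.15,0,0,0,0,-1],[0,0.15,0,0,0,0,-1],[0,0.15,0,0,0,0,-1],[0,0.15,0,0,0,0,-1],[0,0.15,0,0,0,0,-1]]' 8; cat > st.py <<'E'
from fit import *
q=np.load('q.npy'); V=q.reshape(4,2)
s=r.read_state(); p=np.array(s['ee_pos']); R_=np.array
from scipy.spatial.transform import Rotation as Ro
M=Ro.from_quat(s['eef_rot']).as_matrix(); yaw=np.arctan2(M[1,1],M[0,1])
C=curve(q); sl=np.r_[0,np.cumsum(np.linalg.norm(np.diff(C,axis=0),axis=1))]
j=np.linalg.norm(C-p[:2],axis=1).argmin(); tg=C[min(j+1,len(C)-1)]-C[j-1]; tg/=np.linalg.norm(tg)
D=dist(p[None,:2],C)[0]; left=np.array([-tg[1],tg[0]])
print('t',s['time'],'p',p.round(4),'yaw',yaw.round(3),'pathyaw',np.arctan2(tg[1],tg[0]).round(3),'s',sl[j].round(4),'leftoff_mm',(D@left*1e3).round(2))
F=np.array(s['ft_force']); print('F tool xyz',(M.T@F).round(2),'tq',(M.T@np.array(s['torque'])).round(3),'w',round(s['width'],4))
L=[]
for i in (0,1):
    u=[(V[k+1]-V[k])/np.linalg.norm(V[k+1]-V[k]) for k in range(3)]
    a=np.arccos(u[i]@u[i+1]); L.append(R*np.tan(a/2))
n=[np.linalg.norm(V[k+1]-V[k]) for k in range(3)]
a=np.arccos(u[0]@u[1]); s1=n[0]-L[0]; s2=s1+R*a; s3=s2+n[1]-L[0]-L[1]; b=np.arccos(u[1]@u[2]); s4=s3+R*b
print('arc1',round(s1,4),round(s2,4),'arc2',round(s3,4),round(s4,4))
E
python3 -W ignore st.py
```

```text
time: 7.82
ee_pos: [0.4838, 0.0717, 0.1558]
eef_rot: [0.998, -0.065, -0.0, -0.0]
ft_force: [-0.9, 0.5, -1.0]
width: 0.0136
t 7.825 p [0.4838 0.0717 0.1558] yaw -1.701 pathyaw -1.701 s 0.0793 leftoff_mm 0.21
F tool xyz [-0.97 -0.4   0.98] tq [-0.016 -0.142  0.028] w 0.0136
arc1 0.1084 0.1691 arc2 0.2038 0.2641
```

```bash
python3 -m jog '[[0,0.18,0,0,0,0,-1],[0,0.18,0,0,0,0,-1],[0,0.18,0,0,0,0,-1],[0,0.18,0,0,0,0,-1],[0,0.18,0,0,0,0,-1],[0,0.18,0,0,0,0,-1],[0,0.18,0,0,0,0,-1],[0,0.18,0,0,0,0,-1],[0,0.18,0,0,0,0,-1],[0,0.18,0,0,0,0,-1]]' 8;python3 -W ignore st.py;  python3 -m jog '[[0,0.15,0,0,0,0,-1],[0,0.15,0,0,0,0,-1],[0,0.15,0,0,0,0,-1],[0,0.15,0,0,0,0,-1]]'; python3 -W ignore st.py
```

```text
time: 9.07
ee_pos: [0.4815, 0.0538, 0.1557]
eef_rot: [0.998, -0.065, -0.0, -0.0]
ft_force: [0.3, 0.7, -0.9]
width: 0.014
t 9.075 p [0.4815 0.0538 0.1557] yaw -1.701 pathyaw -1.701 s 0.0966 leftoff_mm 0.22
F tool xyz [ 0.16 -0.72  0.86] tq [-0.04  -0.183  0.003] w 0.014
arc1 0.1084 0.1691 arc2 0.2038 0.2641
time: 9.57
ee_pos: [0.4807, 0.0479, 0.1558]
eef_rot: [0.998, -0.065, 0.0, -0.0]
ft_force: [0.3, 0.3, -1.4]
width: 0.0134
t 9.575 p [0.4807 0.0479 0.1558] yaw -1.701 pathyaw -1.701 s 0.103 leftoff_mm 0.26
F tool xyz [ 0.28 -0.29  1.38] tq [-0.016 -0.213  0.037] w 0.0134
arc1 0.1084 0.1691 arc2 0.2038 0.2641
```

```bash
python3 - <<'E'
from h import *
c=shot('wrist','w4.png'); a=cv2.imread('pics/w4.png')[100:330,130:390]; cv2.imwrite('pics/w4z.png',cv2.resize(a,None,fx=2.5,fy=2.5,interpolation=cv2.INTER_CUBIC))
E
```

```text
(no output)
```

View pics/w4z.png

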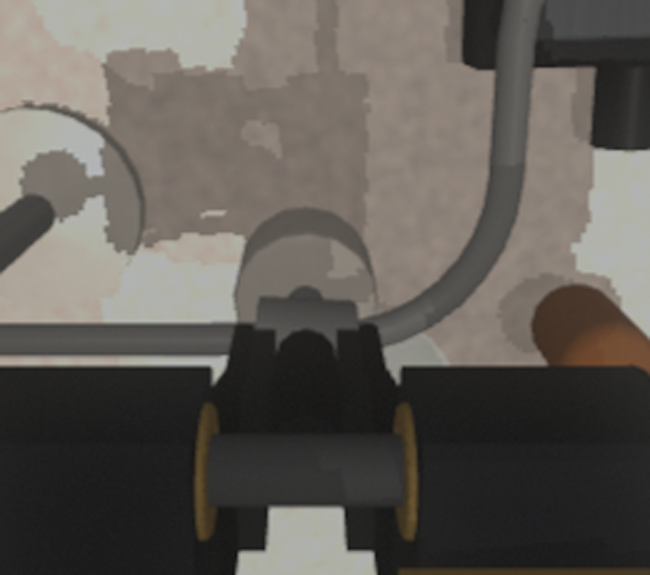

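```bash
cat > plan.py <<'E'
import sys,io,contextlib
with contextlib.redirect_stdout(io.StringIO()):
    from st import *
ds=float(sys.argv[1])*1e-3; N=int(sys.argv[2]); offL=float(sys.argv[3])*1e-3 if len(sys.argv)>3 else 0
# current s, and offset carried
s0=sl[j]
P_=lambda x:np.array([np.interp(x,sl,C[:,0]),np.interp(x,sl,C[:,1])])
def pose(x):
    a,b,c=P_(x-.012),P_(x+.012),P_(x); d=b-a; d/=np.linalg.norm(d)
    m=.5*(c+.5*(a+b)); l=np.array([-d[1],d[0]])
    return m+offL*l,np.arctan2(d[1],d[0])
x=p[:2].copy(); y=yaw
for i in range(1,N+1):
    t_,ty=pose(s0+i*ds)
    k=min(1,.34*i) # blend existing error over 3 rows
    t0,y0=pose(s0); t_=t_+(1-k)*(p[:2]-t0); ty=ty+(1-k)*(yaw-y0)
    X=np.array([np.cos(y+np.pi/2),np.sin(y+np.pi/2)]); Y=np.array([np.cos(y),np.sin(y)])
    dd=t_-x; print('[%.3f,%.2f,0,0,0,%.3f,-1],'%(dd@X*100,dd@Y*100,-(ty-y)),end='')
    x=t_;y=ty
print()
E
python3 -W ignore plan.py 1.5 20
```

```text
[0.003,0.14,0,0,0,-0.019,-1],[0.002,0.14,0,0,0,-0.021,-1],[0.000,0.14,0,0,0,-0.023,-1],[0.002,0.15,0,0,0,-0.018,-1],[0.003,0.15,0,0,0,-0.021,-1],[0.004,0.15,0,0,0,-0.023,-1],[0.004,0.15,0,0,0,-0.025,-1],[0.005,0.15,0,0,0,-0.028,-1],[0.005,0.15,0,0,0,-0.030,-1],[0.004,0.15,0,0,0,-0.033,-1],[0.004,0.15,0,0,0,-0.035,-1],[0.003,0.15,0,0,0,-0.037,-1],[0.003,0.15,0,0,0,-0.038,-1],[0.003,0.15,0,0,0,-0.038,-1],[0.003,0.15,0,0,0,-0.038,-1],[0.003,0.15,0,0,0,-0.038,-1],[0.003,0.15,0,0,0,-0.038,-1],[0.003,0.15,0,0,0,-0.038,-1],[0.003,0.15,0,0,0,-0.038,-1],[0.003,0.15,0,0,0,-0.038,-1],
```

```bash
python3 -m jog '[[0,0.15,0,0,0,0,-1],[0.001,0.15,0,0,0,-0.02,-1],[0.002,0.15,0,0,0,-0.02,-1],[0.002,0.15,0,0,0,-0.02,-1],[0.004,0.15,0,0,0,-0.025,-1],[0.004,0.15,0,0,0,-0.025,-1],[0.005,0.15,0,0,0,-0.03,-1],[0.005,0.15,0,0,0,-0.03,-1]]'; python3 -W ignore st.py;python3 -W ignore plan.py 1.5 12
```

```text
time: 10.62
ee_pos: [0.4801, 0.036, 0.1558]
eef_rot: [1.0, 0.021, 0.0, -0.0]
ft_force: [0.6, 1.1, -1.4]
width: 0.014
t 10.625 p [0.4801 0.036  0.1558] yaw -1.529 pathyaw -1.529 s 0.1154 leftoff_mm 0.67
F tool xyz [ 0.63 -1.03  1.43] tq [ 0.02  -0.196 -0.007] w 0.014
arc1 0.1084 0.1691 arc2 0.2038 0.2641
[0.012,0.16,0,0,0,-0.035,-1],[0.010,0.16,0,0,0,-0.038,-1],[0.008,0.16,0,0,0,-0.040,-1],[0.003,0.15,0,0,0,-0.037,-1],[0.003,0.15,0,0,0,-0.038,-1],[0.003,0.15,0,0,0,-0.038,-1],[0.003,0.15,0,0,0,-0.038,-1],[0.003,0.15,0,0,0,-0.038,-1],[0.003,0.15,0,0,0,-0.037,-1],[0.003,0.15,0,0,0,-0.037,-1],[0.003,0.15,0,0,0,-0.037,-1],[0.003,0.15,0,0,0,-0.037,-1],
```

Forces are small. Continue round the bend.

```bash
python3 -m jog '[[0.008,0.15,0,0,0,-0.037,-1],[0.006,0.15,0,0,0,-0.038,-1],[0.004,0.15,0,0,0,-0.038,-1],[0.003,0.15,0,0,0,-0.038,-1],[0.003,0.15,0,0,0,-0.038,-1],[0.003,0.15,0,0,0,-0.038,-1],[0.003,0.15,0,0,0,-0.038,-1],[0.003,0.15,0,0,0,-0.038,-1]]'; python3 -W ignore st.py;python3 -W ignore plan.py 1.5 3; python3 - <<'E'
from h import *
c=shot('wrist','w5.png'); a=cv2.imread('pics/w5.png')[100:330,130:390]; cv2.imwrite('pics/w5z.png',cv2.resize(a,None,fx=2.5,fy=2.5,interpolation=cv2.INTER_CUBIC))
E
```

```text
time: 11.62
ee_pos: [0.4824, 0.0242, 0.1557]
eef_rot: [0.985, 0.172, 0.0, -0.0]
ft_force: [-0.7, 0.5, -2.0]
width: 0.0138
t 11.625 p [0.4824 0.0242 0.1557] yaw -1.226 pathyaw -1.222 s 0.1276 leftoff_mm 0.75
F tool xyz [-0.49 -0.71  1.96] tq [-0.024 -0.146 -0.046] w 0.0138
arc1 0.1084 0.1691 arc2 0.2038 0.2641
[0.008,0.16,0,0,0,-0.039,-1],[0.008,0.16,0,0,0,-0.039,-1],[0.007,0.16,0,0,0,-0.039,-1],
```

View pics/w5z.png

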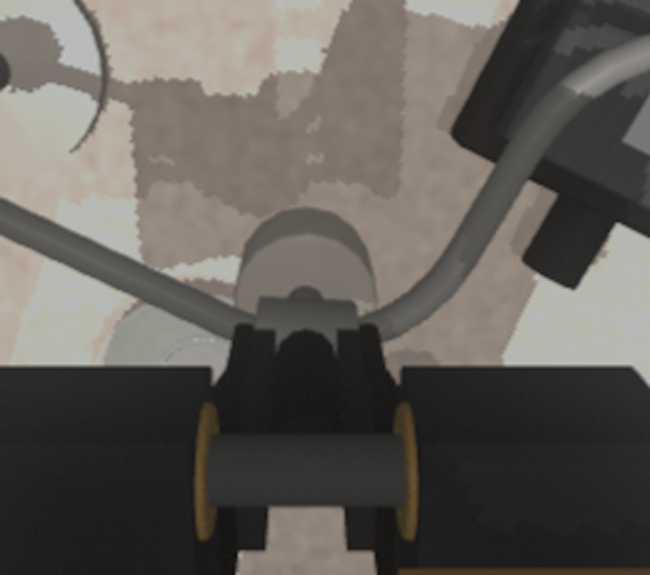

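```bash
python3 -m jog '[[0.005,0.15,0,0,0,-0.038,-1],[0.004,0.15,0,0,0,-0.038,-1],[0.003,0.15,0,0,0,-0.038,-1],[0.003,0.15,0,0,0,-0.038,-1],[0.003,0.15,0,0,0,-0.038,-1],[0.003,0.15,0,0,0,-0.038,-1],[0.003,0.15,0,0,0,-0.038,-1],[0.003,0.15,0,0,0,-0.038,-1]]'; python3 -W ignore st.py;python3 -m jog '[[0.005,0.15,0,0,0,-0.038,-1],[0.004,0.15,0,0,0,-0.038,-1],[0.003,0.15,0,0,0,-0.038,-1],[0.003,0.15,0,0,0,-0.038,-1],[0.003,0.15,0,0,0,-0.038,-1],[0.003,0.15,0,0,0,-0.038,-1],[0.003,0.15,0,0,0,-0.038,-1],[0.003,0.15,0,0,0,-0.038,-1]]'; python3 -W ignore st.py;python3 -W ignore plan.py 1.5 20; python3 - <<'E'
from h import *
c=shot('wrist','w6.png'); a=cv2.imread('pics/w6.png')[100:330,130:390]; cv2.imwrite('pics/w6z.png',cv2.resize(a,None,fx=2.5,fy=2.5,interpolation=cv2.INTER_CUBIC))
E
```

```text
time: 12.68
ee_pos: [0.4882, 0.0137, 0.1557]
eef_rot: [0.948, 0.318, -0.0, -0.0]
ft_force: [-0.5, -0.1, -1.6]
width: 0.0138
t 12.675 p [0.4882 0.0137 0.1557] yaw -0.923 pathyaw -0.934 s 0.1391 leftoff_mm 0.82
F tool xyz [-0.43 -0.19  1.62] tq [-0.013 -0.076 -0.054] w 0.0138
arc1 0.1084 0.1691 arc2 0.2038 0.2641
time: 13.68
ee_pos: [0.4968, 0.0054, 0.1557]
eef_rot: [0.889, 0.458, -0.0, -0.0]
ft_force: [0.4, -0.1, -0.2]
width: 0.0132
t 13.675 p [0.4968 0.0054 0.1557] yaw -0.619 pathyaw -0.627 s 0.1514 leftoff_mm 0.89
F tool xyz [0.15 0.41 0.19] tq [ 0.043 -0.138 -0.001] w 0.0132
arc1 0.1084 0.1691 arc2 0.2038 0.2641
[0.002,0.14,0,0,0,-0.035,-1],[0.002,0.14,0,0,0,-0.035,-1],[0.003,0.14,0,0,0,-0.035,-1],[0.003,0.15,0,0,0,-0.037,-1],[0.002,0.15,0,0,0,-0.036,-1],[0.001,0.15,0,0,0,-0.034,-1],[-0.000,0.15,0,0,0,-0.031,-1],[-0.001,0.15,0,0,0,-0.029,-1],[-0.001,0.15,0,0,0,-0.026,-1],[-0.000,0.15,0,0,0,-0.024,-1],[0.000,0.15,0,0,0,-0.022,-1],[0.001,0.15,0,0,0,-0.019,-1],[0.000,0.15,0,0,0,-0.017,-1],[-0.001,0.15,0,0,0,-0.015,-1],[-0.002,0.15,0,0,0,-0.012,-1],[-0.002,0.15,0,0,0,-0.010,-1],[-0.002,0.15,0,0,0,-0.008,-1],[-0.002,0.15,0,0,0,-0.005,-1],[-0.001,0.15,0,0,0,-0.003,-1],[-0.000,0.15,0,0,0,-0.001,-1],
```

View pics/w6z.png

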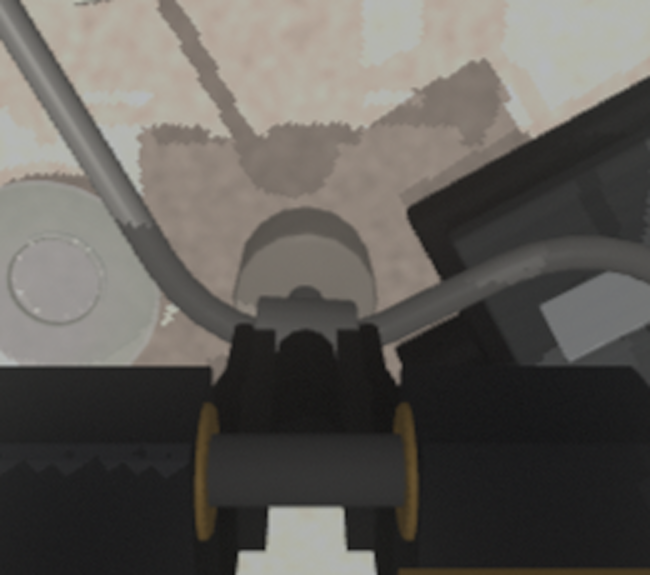

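```bash
python3 -m jog '[[0.002,0.15,0,0,0,-0.035,-1],[0.002,0.15,0,0,0,-0.035,-1],[0.003,0.15,0,0,0,-0.036,-1],[0.003,0.15,0,0,0,-0.036,-1],[0.002,0.15,0,0,0,-0.036,-1],[0.001,0.15,0,0,0,-0.034,-1],[0,0.15,0,0,0,-0.031,-1],[0,0.15,0,0,0,-0.029,-1],[0,0.15,0,0,0,-0.026,-1],[0,0.15,0,0,0,-0.024,-1]]'; python3 -W ignore st.py;python3 -W ignore plan.py 1.5 20; python3 - <<'E'
from h import *
c=shot('wrist','w7.png'); a=cv2.imread('pics/w7.png')[100:330,130:390]; cv2.imwrite('pics/w7z.png',cv2.resize(a,None,fx=2.5,fy=2.5,interpolation=cv2.INTER_CUBIC))
E
```

```text
time: 14.98
ee_pos: [0.5103, -0.0011, 0.1557]
eef_rot: [0.804, 0.595, 0.0, -0.0]
ft_force: [-0.5, -0.1, -1.9]
width: 0.0137
t 14.975 p [ 0.5103 -0.0011  0.1557] yaw -0.297 pathyaw -0.243 s 0.1668 leftoff_mm 0.5
F tool xyz [-0.28 -0.47  1.94] tq [ 0.054 -0.12   0.041] w 0.0137
arc1 0.1084 0.1691 arc2 0.2038 0.2641
[0.004,0.14,0,0,0,-0.023,-1],[0.005,0.14,0,0,0,-0.020,-1],[0.003,0.14,0,0,0,-0.018,-1],[-0.001,0.15,0,0,0,-0.014,-1],[-0.002,0.15,0,0,0,-0.012,-1],[-0.002,0.15,0,0,0,-0.009,-1],[-0.002,0.15,0,0,0,-0.007,-1],[-0.002,0.15,0,0,0,-0.005,-1],[-0.001,0.15,0,0,0,-0.002,-1],[-0.000,0.15,0,0,0,-0.000,-1],[-0.000,0.15,0,0,0,-0.000,-1],[0.000,0.15,0,0,0,-0.000,-1],[-0.000,0.15,0,0,0,0.000,-1],[0.000,0.15,0,0,0,-0.000,-1],[-0.000,0.15,0,0,0,-0.000,-1],[0.000,0.15,0,0,0,0.000,-1],[-0.000,0.15,0,0,0,0.000,-1],[-0.001,0.15,0,0,0,0.002,-1],[-0.002,0.15,0,0,0,0.004,-1],[-0.003,0.15,0,0,0,0.007,-1],
```

View pics/w7z.png

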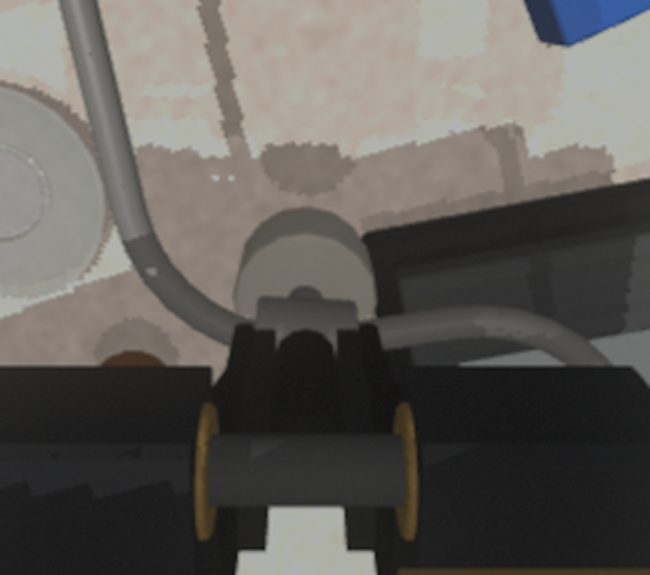

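```bash
python3 -m jog '[[0.003,0.15,0,0,0,-0.022,-1],[0.003,0.15,0,0,0,-0.02,-1],[0.002,0.15,0,0,0,-0.018,-1],[-0.001,0.15,0,0,0,-0.014,-1],[-0.002,0.15,0,0,0,-0.012,-1],[-0.002,0.15,0,0,0,-0.01,-1],[-0.002,0.15,0,0,0,-0.007,-1],[-0.002,0.15,0,0,0,-0.005,-1],[0,0.15,0,0,0,-0.002,-1],[0,0.15,0,0,0,0,-1],[0,0.15,0,0,0,0,-1]]'; python3 -W ignore st.py;python3 -W ignore plan.py 1.5 20; python3 - <<'E'
from h import *
c=shot('wrist','w8.png'); a=cv2.imread('pics/w8.png')[100:330,130:390]; cv2.imwrite('pics/w8z.png',cv2.resize(a,None,fx=2.5,fy=2.5,interpolation=cv2.INTER_CUBIC))
E
```

```text
time: 16.4
ee_pos: [0.5263, -0.0048, 0.1557]
eef_rot: [0.77, 0.638, 0.0, -0.0]
ft_force: [0.6, 0.5, -1.8]
width: 0.0138
t 16.4 p [ 0.5263 -0.0048  0.1557] yaw -0.188 pathyaw -0.186 s 0.1837 leftoff_mm -0.1
F tool xyz [0.56 0.52 1.77] tq [ 0.028 -0.097 -0.018] w 0.0138
arc1 0.1084 0.1691 arc2 0.2038 0.2641
[0.004,0.15,0,0,0,-0.001,-1],[0.003,0.15,0,0,0,-0.001,-1],[0.003,0.15,0,0,0,-0.001,-1],[-0.000,0.15,0,0,0,0.000,-1],[0.000,0.15,0,0,0,0.000,-1],[-0.000,0.15,0,0,0,0.000,-1],[-0.001,0.15,0,0,0,0.003,-1],[-0.002,0.15,0,0,0,0.005,-1],[-0.003,0.15,0,0,0,0.007,-1],[-0.003,0.15,0,0,0,0.010,-1],[-0.003,0.15,0,0,0,0.012,-1],[-0.003,0.15,0,0,0,0.014,-1],[-0.002,0.15,0,0,0,0.017,-1],[-0.002,0.15,0,0,0,0.019,-1],[-0.003,0.15,0,0,0,0.021,-1],[-0.004,0.15,0,0,0,0.024,-1],[-0.004,0.15,0,0,0,0.026,-1],[-0.005,0.15,0,0,0,0.028,-1],[-0.005,0.15,0,0,0,0.031,-1],[-0.004,0.15,0,0,0,0.033,-1],
```

View pics/w8z.png

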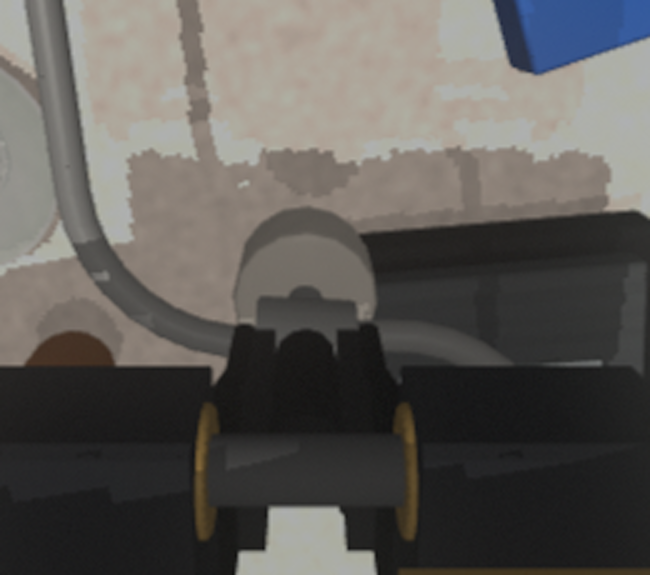

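```bash
python3 -m jog '[[0.002,0.15,0,0,0,0,-1],[0.001,0.15,0,0,0,0,-1],[0,0.15,0,0,0,0,-1],[0,0.15,0,0,0,0,-1],[0,0.15,0,0,0,0,-1],[0,0.15,0,0,0,0,-1],[-0.001,0.15,0,0,0,0.003,-1],[-0.002,0.15,0,0,0,0.005,-1],[-0.003,0.15,0,0,0,0.007,-1],[-0.003,0.15,0,0,0,0.01,-1],[-0.003,0.15,0,0,0,0.012,-1],[-0.003,0.15,0,0,0,0.014,-1]]'; python3 -W ignore st.py;python3 -W ignore plan.py 1.5 20; python3 - <<'E'
from h import *
c=shot('wrist','w9.png'); a=cv2.imread('pics/w9.png')[100:330,130:390]; cv2.imwrite('pics/w9z.png',cv2.resize(a,None,fx=2.5,fy=2.5,interpolation=cv2.INTER_CUBIC))
E
```

```text
time: 17.95
ee_pos: [0.544, -0.0084, 0.1557]
eef_rot: [0.787, 0.617, 0.0, -0.0]
ft_force: [-0.2, -0.3, -1.4]
width: 0.0137
t 17.95 p [ 0.544  -0.0084  0.1557] yaw -0.24 pathyaw -0.186 s 0.2017 leftoff_mm -0.37
F tool xyz [-0.31 -0.09  1.38] tq [ 0.095 -0.109  0.021] w 0.0137
arc1 0.1084 0.1691 arc2 0.2038 0.2641
[0.000,0.15,0,0,0,0.016,-1],[0.001,0.15,0,0,0,0.018,-1],[-0.001,0.15,0,0,0,0.020,-1],[-0.004,0.15,0,0,0,0.024,-1],[-0.004,0.15,0,0,0,0.026,-1],[-0.005,0.15,0,0,0,0.028,-1],[-0.005,0.15,0,0,0,0.031,-1],[-0.004,0.15,0,0,0,0.033,-1],[-0.004,0.15,0,0,0,0.036,-1],[-0.003,0.15,0,0,0,0.037,-1],[-0.003,0.15,0,0,0,0.038,-1],[-0.003,0.15,0,0,0,0.038,-1],[-0.003,0.15,0,0,0,0.038,-1],[-0.003,0.15,0,0,0,0.038,-1],[-0.003,0.15,0,0,0,0.038,-1],[-0.003,0.15,0,0,0,0.038,-1],[-0.003,0.15,0,0,0,0.038,-1],[-0.003,0.15,0,0,0,0.038,-1],[-0.003,0.15,0,0,0,0.037,-1],[-0.003,0.15,0,0,0,0.037,-1],
```

View pics/w9z.png

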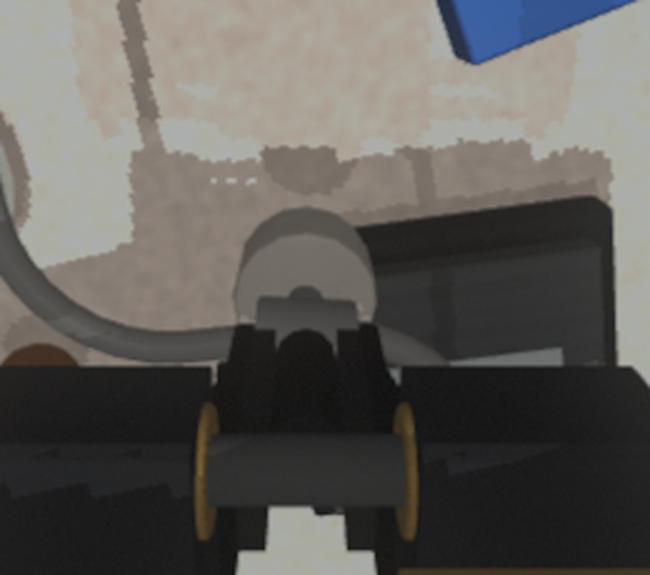

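```bash
python3 -m jog '[[0,0.15,0,0,0,0.016,-1],[-0.001,0.15,0,0,0,0.018,-1],[-0.002,0.15,0,0,0,0.021,-1],[-0.004,0.15,0,0,0,0.024,-1],[-0.004,0.15,0,0,0,0.026,-1],[-0.005,0.15,0,0,0,0.028,-1],[-0.005,0.15,0,0,0,0.031,-1],[-0.004,0.15,0,0,0,0.033,-1],[-0.004,0.15,0,0,0,0.036,-1]]'; python3 -W ignore st.py;python3 -W ignore plan.py 1.5 10; python3 - <<'E'
from h import *
c=shot('wrist','w10.png'); a=cv2.imread('pics/w10.png')[100:330,130:390]; cv2.imwrite('pics/w10z.png',cv2.resize(a,None,fx=2.5,fy=2.5,interpolation=cv2.INTER_CUBIC))
E
```

```text
time: 19.12
ee_pos: [0.5567, -0.0129, 0.1558]
eef_rot: [0.853, 0.521, 0.0, -0.0]
ft_force: [-1.0, -0.2, -1.8]
width: 0.0133
t 19.125 p [ 0.5567 -0.0129  0.1558] yaw -0.474 pathyaw -0.472 s 0.2152 leftoff_mm -0.88
F tool xyz [-0.63 -0.76  1.77] tq [ 0.115  0.044 -0.039] w 0.0133
arc1 0.1084 0.1691 arc2 0.2038 0.2641
[-0.003,0.14,0,0,0,0.036,-1],[-0.003,0.14,0,0,0,0.037,-1],[-0.003,0.14,0,0,0,0.037,-1],[-0.003,0.15,0,0,0,0.038,-1],[-0.003,0.15,0,0,0,0.038,-1],[-0.003,0.15,0,0,0,0.038,-1],[-0.003,0.15,0,0,0,0.038,-1],[-0.003,0.15,0,0,0,0.038,-1],[-0.003,0.15,0,0,0,0.037,-1],[-0.003,0.15,0,0,0,0.037,-1],
```

View pics/w10z.png

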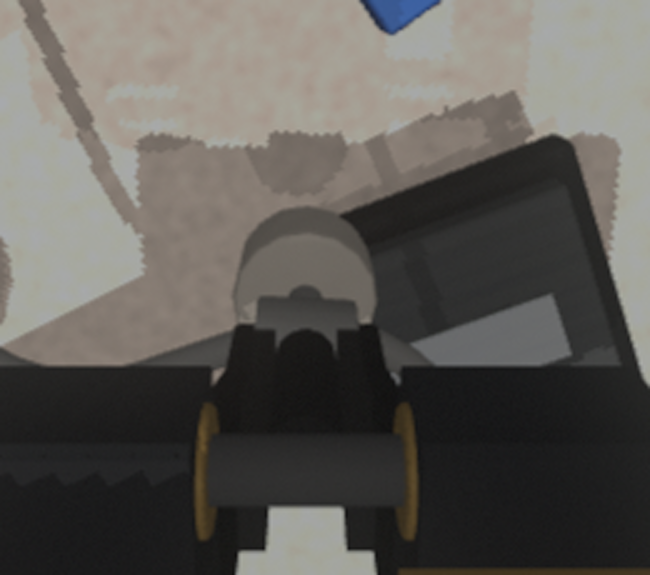

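```bash
python3 -m jog '[[-0.003,0.15,0,0,0,0.037,-1],[-0.003,0.15,0,0,0,0.037,-1],[-0.003,0.15,0,0,0,0.037,-1],[-0.003,0.15,0,0,0,0.038,-1],[-0.003,0.15,0,0,0,0.038,-1],[-0.003,0.15,0,0,0,0.038,-1],[-0.003,0.15,0,0,0,0.038,-1],[-0.003,0.15,0,0,0,0.038,-1]]'; python3 -W ignore st.py;python3 -m jog '[[-0.004,0.15,0,0,0,0.037,-1],[-0.003,0.15,0,0,0,0.037,-1],[-0.003,0.15,0,0,0,0.037,-1],[-0.003,0.15,0,0,0,0.038,-1],[-0.003,0.15,0,0,0,0.038,-1],[-0.003,0.15,0,0,0,0.038,-1],[-0.003,0.15,0,0,0,0.038,-1],[-0.003,0.15,0,0,0,0.038,-1]]'; python3 -W ignore st.py;python3 -W ignore plan.py 1.5 20; python3 - <<'E'
from h import *
c=shot('wrist','w11.png'); a=cv2.imread('pics/w11.png')[100:330,130:390]; cv2.imwrite('pics/w11z.png',cv2.resize(a,None,fx=2.5,fy=2.5,interpolation=cv2.INTER_CUBIC))
E
```

```text
time: 20.18
ee_pos: [0.5663, -0.0201, 0.1557]
eef_rot: [0.922, 0.387, 0.0, 0.0]
ft_force: [-0.3, 1.6, -2.1]
width: 0.0132
t 20.175 p [ 0.5663 -0.0201  0.1557] yaw -0.776 pathyaw -0.777 s 0.2274 leftoff_mm -0.96
F tool xyz [ 0.93 -1.31  2.14] tq [ 0.109 -0.001 -0.039] w 0.0132
arc1 0.1084 0.1691 arc2 0.2038 0.2641
time: 21.18
ee_pos: [0.5735, -0.0296, 0.1557]
eef_rot: [0.97, 0.245, -0.0, -0.0]
ft_force: [0.4, -0.1, -2.0]
width: 0.0137
t 21.175 p [ 0.5735 -0.0296  0.1557] yaw -1.077 pathyaw -1.082 s 0.2396 leftoff_mm -0.86
F tool xyz [0.34 0.28 2.  ] tq [ 0.024 -0.149  0.002] w 0.0137
arc1 0.1084 0.1691 arc2 0.2038 0.2641
[-0.005,0.14,0,0,0,0.039,-1],[-0.005,0.14,0,0,0,0.039,-1],[-0.005,0.14,0,0,0,0.039,-1],[-0.003,0.15,0,0,0,0.038,-1],[-0.003,0.15,0,0,0,0.038,-1],[-0.003,0.15,0,0,0,0.038,-1],[-0.003,0.15,0,0,0,0.038,-1],[-0.003,0.15,0,0,0,0.038,-1],[-0.002,0.15,0,0,0,0.037,-1],[-0.001,0.15,0,0,0,0.035,-1],[-0.000,0.15,0,0,0,0.032,-1],[0.000,0.15,0,0,0,0.030,-1],[0.001,0.15,0,0,0,0.028,-1],[0.001,0.15,0,0,0,0.025,-1],[0.000,0.15,0,0,0,0.023,-1],[-0.001,0.15,0,0,0,0.021,-1],[-0.001,0.15,0,0,0,0.018,-1],[0.000,0.15,0,0,0,0.016,-1],[0.001,0.15,0,0,0,0.013,-1],[0.002,0.15,0,0,0,0.011,-1],
```

View pics/w11z.png

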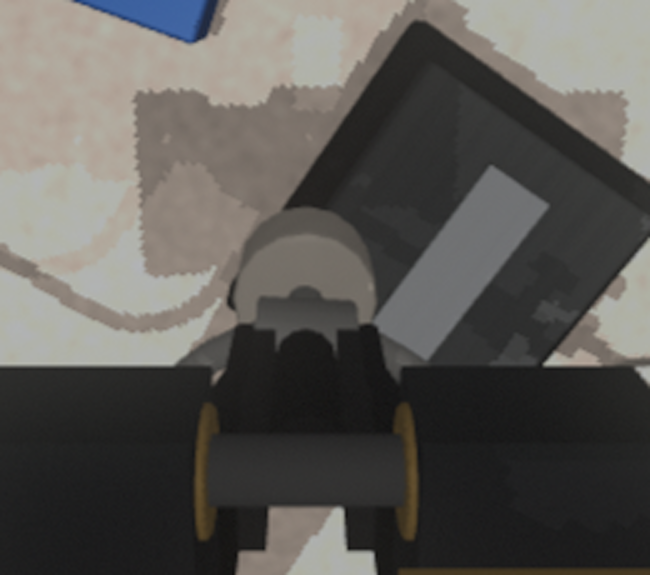

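```bash
python3 -m jog '[[-0.004,0.15,0,0,0,0.038,-1],[-0.004,0.15,0,0,0,0.038,-1],[-0.004,0.15,0,0,0,0.039,-1],[-0.003,0.15,0,0,0,0.038,-1],[-0.003,0.15,0,0,0,0.038,-1],[-0.003,0.15,0,0,0,0.038,-1],[-0.003,0.15,0,0,0,0.038,-1],[-0.003,0.15,0,0,0,0.037,-1],[-0.002,0.15,0,0,0,0.036,-1],[-0.001,0.15,0,0,0,0.034,-1]]'; python3 -W ignore st.py;python3 -W ignore plan.py 1.5 20; python3 - <<'E'
from h import *
c=shot('wrist','w12.png'); a=cv2.imread('pics/w12.png')[100:330,130:390]; cv2.imwrite('pics/w12z.png',cv2.resize(a,None,fx=2.5,fy=2.5,interpolation=cv2.INTER_CUBIC))
E
```

```text
time: 22.48
ee_pos: [0.578, -0.0438, 0.1557]
eef_rot: [0.998, 0.06, 0.0, -0.0]
ft_force: [0.5, -0.3, -1.2]
width: 0.0137
t 22.475 p [ 0.578  -0.0438  0.1557] yaw -1.45 pathyaw -1.463 s 0.2549 leftoff_mm -0.62
F tool xyz [0.5  0.32 1.19] tq [ 0.025 -0.148  0.031] w 0.0137
arc1 0.1084 0.1691 arc2 0.2038 0.2641
[-0.010,0.14,0,0,0,0.035,-1],[-0.009,0.14,0,0,0,0.033,-1],[-0.008,0.14,0,0,0,0.030,-1],[0.000,0.15,0,0,0,0.025,-1],[0.000,0.15,0,0,0,0.022,-1],[-0.001,0.15,0,0,0,0.020,-1],[-0.001,0.15,0,0,0,0.018,-1],[0.000,0.15,0,0,0,0.015,-1],[0.001,0.15,0,0,0,0.013,-1],[0.002,0.15,0,0,0,0.011,-1],[0.002,0.15,0,0,0,0.008,-1],[0.002,0.15,0,0,0,0.006,-1],[0.001,0.15,0,0,0,0.004,-1],[0.001,0.15,0,0,0,0.001,-1],[0.000,0.15,0,0,0,0.000,-1],[0.000,0.15,0,0,0,0.000,-1],[-0.000,0.15,0,0,0,-0.000,-1],[0.000,0.15,0,0,0,-0.000,-1],[-0.000,0.15,0,0,0,-0.000,-1],[0.000,0.15,0,0,0,0.000,-1],
```

View pics/w12z.png

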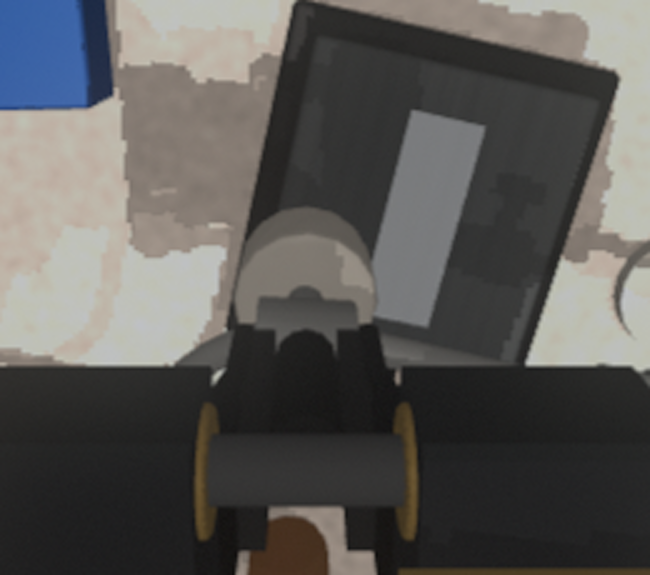

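```bash
python3 -m jog '[[-0.006,0.15,0,0,0,0.033,-1],[-0.005,0.15,0,0,0,0.031,-1],[-0.005,0.15,0,0,0,0.029,-1],[-0.002,0.15,0,0,0,0.026,-1],[0,0.15,0,0,0,0.023,-1],[0,0.15,0,0,0,0.02,-1],[0,0.15,0,0,0,0.018,-1],[0,0.15,0,0,0,0.015,-1],[0.001,0.15,0,0,0,0.013,-1],[0.001,0.15,0,0,0,0.011,-1],[0.002,0.15,0,0,0,0.008,-1],[0.002,0.15,0,0,0,0.006,-1],[0.001,0.15,0,0,0,0.004,-1]]'; python3 -W ignore st.py;python3 -W ignore plan.py 1.5 4; python3 - <<'E'
from h import *
c=shot('wrist','w13.png'); a=cv2.imread('pics/w13.png')[100:330,130:390]; cv2.imwrite('pics/w13z.png',cv2.resize(a,None,fx=2.5,fy=2.5,interpolation=cv2.INTER_CUBIC))
c=shot('scene','s13.png'); a=cv2.imread('pics/s13.png')[140:260,110:370]; cv2.imwrite('pics/s13z.png',cv2.resize(a,None,fx=3,fy=3,interpolation=cv2.INTER_CUBIC))
E
```

```text
time: 24.15
ee_pos: [0.5774, -0.0633, 0.1558]
eef_rot: [0.998, -0.057, 0.0, -0.0]
ft_force: [-0.2, 0.7, -1.1]
width: 0.0136
t 24.15 p [ 0.5774 -0.0633  0.1558] yaw -1.685 pathyaw -1.692 s 0.275 leftoff_mm 0.24
F tool xyz [-0.3  -0.7   1.13] tq [ 0.008 -0.178  0.011] w 0.0136
arc1 0.1084 0.1691 arc2 0.2038 0.2641
[-0.009,0.16,0,0,0,0.003,-1],[-0.009,0.16,0,0,0,0.002,-1],[-0.008,0.16,0,0,0,0.002,-1],[0.000,0.15,0,0,0,-0.000,-1],
```

View pics/w13z.png

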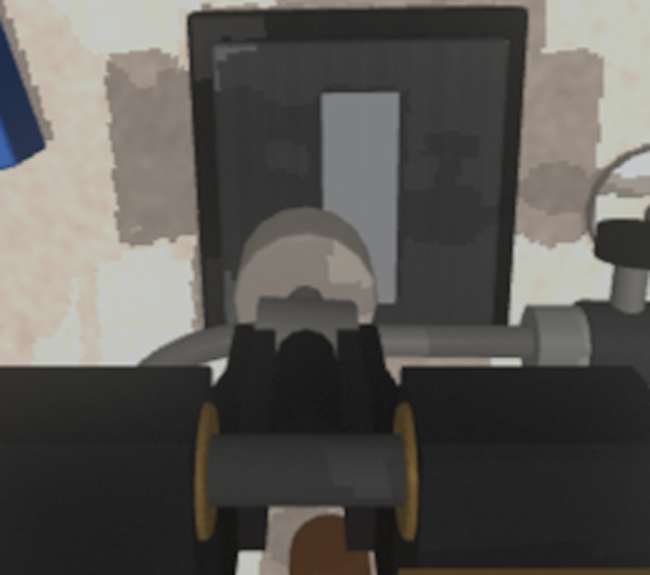

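View pics/s13z.png

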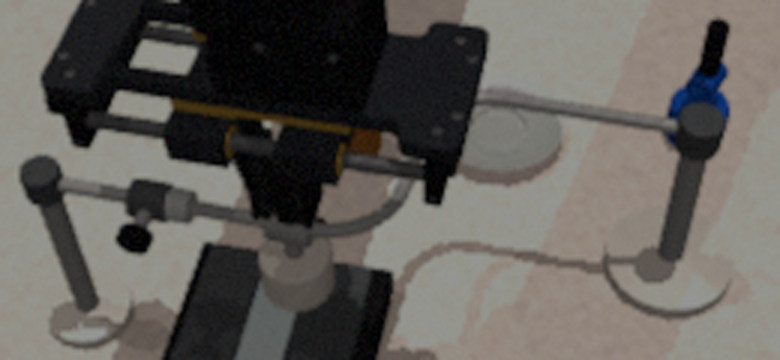

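```bash
python3 -m jog '[[-0.005,0.15,0,0,0,0.003,-1],[-0.005,0.2,0,0,0,0.003,-1],[-0.005,0.2,0,0,0,0.002,-1],[-0.003,0.2,0,0,0,0,-1],[0,0.2,0,0,0,0,-1],[0,0.2,0,0,0,0,-1],[0,0.2,0,0,0,0,-1],[0,0.2,0,0,0,0,-1],[0,0.2,0,0,0,0,-1],[0,0.2,0,0,0,0,-1],[0,0.2,0,0,0,0,-1],[0,0.2,0,0,0,0,-1],[0,0.2,0,0,0,0,-1],[0,0.2,0,0,0,0,-1],[0,0.1,0,0,0,0,-1],[0,0.1,0,0,0,0,-1]]'; python3 -W ignore st.py; python3 - <<'E'
from h import *
c=shot('wrist','w14.png'); a=cv2.imread('pics/w14.png')[100:330,130:390]; cv2.imwrite('pics/w14z.png',cv2.resize(a,None,fx=2.5,fy=2.5,interpolation=cv2.INTER_CUBIC))
E
```

```text
time: 26.25
ee_pos: [0.5737, -0.0925, 0.1557]
eef_rot: [0.998, -0.061, 0.0, -0.0]
ft_force: [0.4, 0.7, -1.4]
width: 0.0136
t 26.25 p [ 0.5737 -0.0925  0.1557] yaw -1.693 pathyaw -1.692 s 0.3039 leftoff_mm 0.05
F tool xyz [ 0.31 -0.75  1.44] tq [-0.08  -0.173  0.022] w 0.0136
arc1 0.1084 0.1691 arc2 0.2038 0.2641
```

View pics/w14z.png

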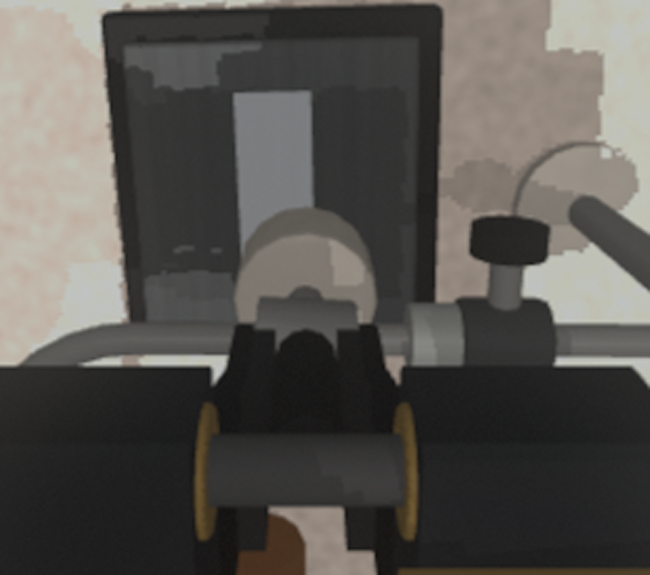

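```bash
python3 -m jog '[[0,0.1,0,0,0,0,-1],[0,0.1,0,0,0,0,-1],[0,0.1,0,0,0,0,-1],[0,0.1,0,0,0,0,-1],[0,0.1,0,0,0,0,-1],[0,0.1,0,0,0,0,-1],[0,0.1,0,0,0,0,-1],[0,0.1,0,0,0,0,-1]]'; python3 -W ignore st.py; python3 -m jog '[[0,0.07,0,0,0,0,-1],[0,0.07,0,0,0,0,-1],[0,0.07,0,0,0,0,-1],[0,0.07,0,0,0,0,-1],[0,0.07,0,0,0,0,-1],[0,0.07,0,0,0,0,-1]]'; python3 -W ignore st.py; python3 - <<'E'
from h import *
c=shot('wrist','w15.png'); a=cv2.imread('pics/w15.png')[100:330,130:390]; cv2.imwrite('pics/w15z.png',cv2.resize(a,None,fx=2.5,fy=2.5,interpolation=cv2.INTER_CUBIC))
E
```

```text
time: 27.3
ee_pos: [0.5727, -0.1005, 0.1557]
eef_rot: [0.998, -0.061, 0.0, -0.0]
ft_force: [0.2, 0.3, -1.0]
width: 0.0139
t 27.3 p [ 0.5727 -0.1005  0.1557] yaw -1.693 pathyaw -1.692 s 0.3119 leftoff_mm 0.04
F tool xyz [ 0.11 -0.33  0.99] tq [-0.02  -0.133 -0.049] w 0.0139
arc1 0.1084 0.1691 arc2 0.2038 0.2641
time: 28.05
ee_pos: [0.5722, -0.1046, 0.1557]
eef_rot: [0.998, -0.061, -0.0, -0.0]
ft_force: [0.9, 0.9, -1.7]
width: 0.0139
t 28.05 p [ 0.5722 -0.1046  0.1557] yaw -1.693 pathyaw -1.692 s 0.3169 leftoff_mm 0.01
F tool xyz [ 0.75 -0.98  1.71] tq [-0.048 -0.222  0.03 ] w 0.0139
arc1 0.1084 0.1691 arc2 0.2038 0.2641
```

View pics/w15z.png

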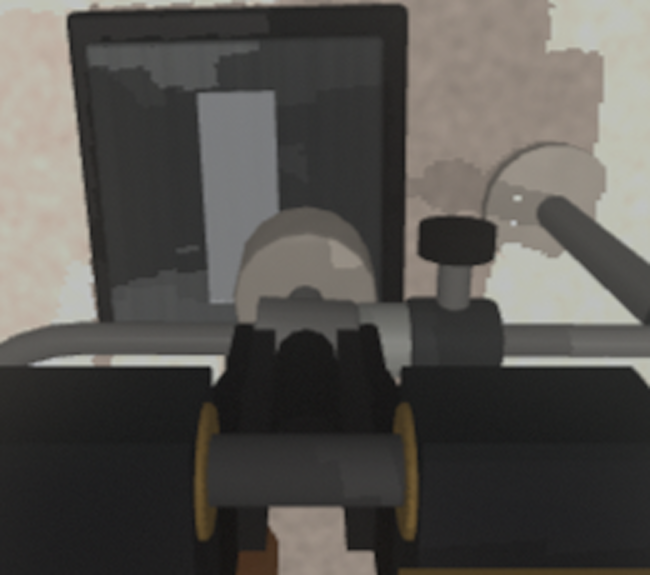

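```bash
python3 -m jog '[[0,0.06,0,0,0,0,-1],[0,0.06,0,0,0,0,-1],[0,0.06,0,0,0,0,-1],[0,0.06,0,0,0,0,-1],[0,0.06,0,0,0,0,-1]]'; python3 -W ignore st.py; python3 -m jog '[[0,0.06,0,0,0,0,-1],[0,0.06,0,0,0,0,-1],[0,0.06,0,0,0,0,-1],[0,0.06,0,0,0,0,-1]]'; python3 -W ignore st.py; python3 - <<'E'
from h import *
c=shot('wrist','w16.png'); a=cv2.imread('pics/w16.png')[100:330,130:390]; cv2.imwrite('pics/w16z.png',cv2.resize(a,None,fx=2.5,fy=2.5,interpolation=cv2.INTER_CUBIC))
E
```

```text
time: 28.72
ee_pos: [0.5719, -0.1072, 0.1558]
eef_rot: [0.998, -0.061, -0.0, -0.0]
ft_force: [0.8, 5.0, 0.4]
width: 0.0136
t 28.725 p [ 0.5719 -0.1072  0.1558] yaw -1.693 pathyaw -1.692 s 0.3189 leftoff_mm 0.02
F tool xyz [ 0.19 -5.03 -0.39] tq [ 0.915 -0.371 -0.041] w 0.0136
arc1 0.1084 0.1691 arc2 0.2038 0.2641
time: 29.22
ee_pos: [0.5715, -0.11, 0.1557]
eef_rot: [0.998, -0.061, 0.0, -0.0]
ft_force: [-0.3, 4.4, 0.2]
width: 0.0138
t 29.225 p [ 0.5715 -0.11    0.1557] yaw -1.693 pathyaw -1.692 s 0.3219 leftoff_mm 0.03
F tool xyz [-0.86 -4.33 -0.19] tq [ 0.934 -0.378  0.011] w 0.0138
arc1 0.1084 0.1691 arc2 0.2038 0.2641
```

View pics/w16z.png

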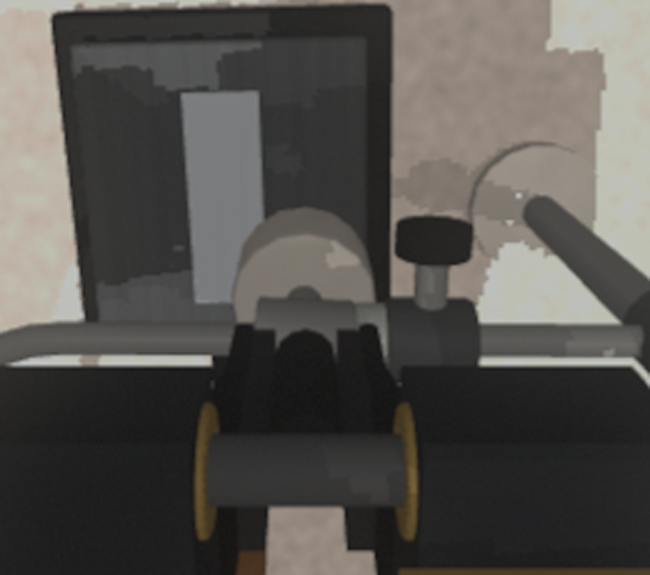

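```bash
python3 -m jog '[[0,0.06,0,0,0,0,-1],[0,0.06,0,0,0,0,-1],[0,0.06,0,0,0,0,-1],[0,0.06,0,0,0,0,-1],[0,0.05,0,0,0,0,-1],[0,0.05,0,0,0,0,-1]]'; python3 -W ignore st.py; python3 -m jog '[[0,0.03,0,0,0,0,-1],[0,0.03,0,0,0,0,-1]]'; python3 -W ignore st.py; python3 - <<'E'
from h import *
c=shot('wrist','w17.png'); a=cv2.imread('pics/w17.png')[200:280,210:330]; cv2.imwrite('pics/w17z.png',cv2.resize(a,None,fx=6,fy=6,interpolation=cv2.INTER_CUBIC))
E
```

```text
time: 30.02
ee_pos: [0.5711, -0.1133, 0.1557]
eef_rot: [0.998, -0.061, 0.0, -0.0]
ft_force: [-1.1, 5.0, 0.3]
width: 0.0136
t 30.025 p [ 0.5711 -0.1133  0.1557] yaw -1.693 pathyaw -1.692 s 0.3249 leftoff_mm -0.01
F tool xyz [-1.7  -4.83 -0.33] tq [ 0.984 -0.396 -0.05 ] w 0.0136
arc1 0.1084 0.1691 arc2 0.2038 0.2641
time: 30.28
ee_pos: [0.5711, -0.1139, 0.1557]
eef_rot: [0.998, -0.061, 0.0, -0.0]
ft_force: [-0.4, 3.9, 0.5]
width: 0.0139
t 30.275 p [ 0.5711 -0.1139  0.1557] yaw -1.693 pathyaw -1.692 s 0.3259 leftoff_mm 0.03
F tool xyz [-0.83 -3.79 -0.51] tq [ 0.933 -0.494  0.   ] w 0.0139
arc1 0.1084 0.1691 arc2 0.2038 0.2641
```

View pics/w17z.png

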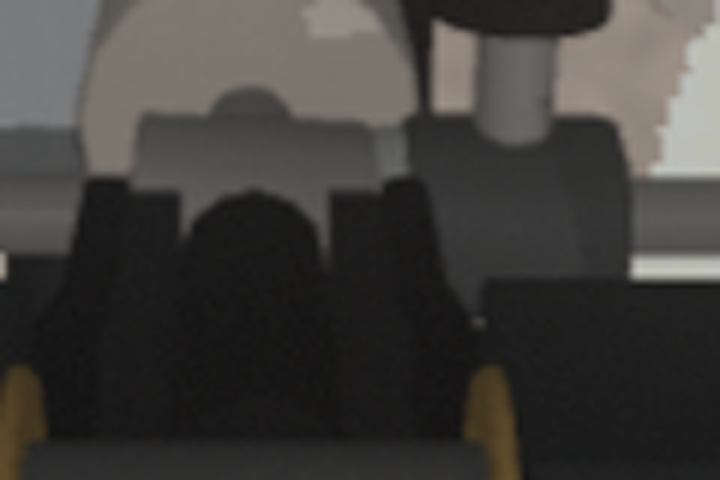

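```bash
for i in 1 2; do python3 -m jog '[[0,0.03,0,0,0,0,-1],[0,0.02,0,0,0,0,-1]]' | egrep 'pos|force'; done; python3 -m jog '[[0,0.02,0,0,0,0,-1]]'| egrep 'pos|force'; python3 - <<'E'
from h import *
c=shot('wrist','w18.png'); a=cv2.imread('pics/w18.png')[200:280,210:330]; cv2.imwrite('pics/w18z.png',cv2.resize(a,None,fx=6,fy=6,interpolation=cv2.INTER_CUBIC))
E
```

```text
ee_pos: [0.571, -0.1144, 0.1557]
ft_force: [-0.0, 3.2, 0.6]
ee_pos: [0.5709, -0.1149, 0.1557]
ft_force: [-0.1, 3.8, 0.4]
ee_pos: [0.5709, -0.1151, 0.1557]
ft_force: [-0.1, 5.2, 0.5]
```

View pics/w18z.png

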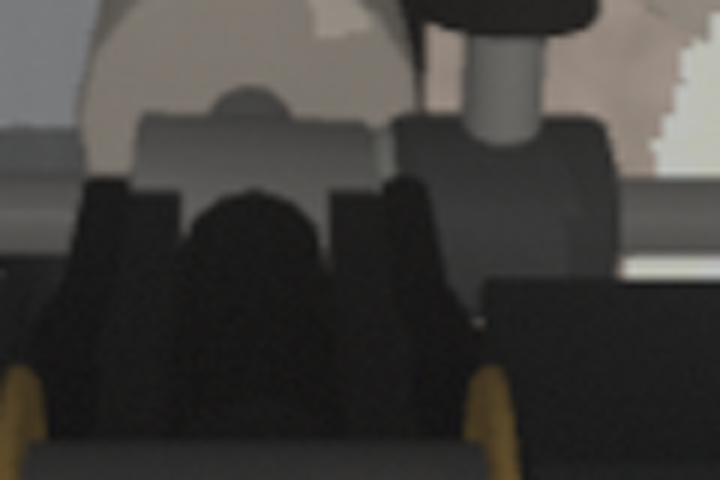

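```bash
python3 -m jog '[[0,0.02,0,0,0,0,-1]]'| egrep 'pos|force'; python3 -m jog '[[0,0,0,0,0,0,-1]]'| egrep 'pos|force'; python3 -m jog '[[0,0.02,0,0,0,0,-1]]'| egrep 'pos|force';python3 -m jog '[[0,0,0,0,0,0,-1]]'| egrep 'pos|force'
```

```text
ee_pos: [0.5709, -0.1152, 0.1557]
ft_force: [-0.4, 4.9, 1.6]
ee_pos: [0.5709, -0.1152, 0.1557]
ft_force: [0.4, 4.7, 0.1]
ee_pos: [0.5709, -0.1153, 0.1557]
ft_force: [-0.4, 5.3, 1.4]
ee_pos: [0.5709, -0.1153, 0.1558]
ft_force: [-0.3, 5.1, 1.2]
```

```bash
for i in 1 2 3; do python3 -m jog '[[0,0.02,0,0,0,0,-1]]'| egrep 'pos|force'; done; python3 -W ignore st.py; python3 - <<'E'
from h import *
c=shot('wrist','w19.png'); a=cv2.imread('pics/w19.png')[200:280,210:330]; cv2.imwrite('pics/w19z.png',cv2.resize(a,None,fx=6,fy=6,interpolation=cv2.INTER_CUBIC))
E
```

```text
ee_pos: [0.5709, -0.1153, 0.1557]
ft_force: [-0.3, 5.1, 1.5]
ee_pos: [0.5709, -0.1154, 0.1557]
ft_force: [0.5, 5.9, 1.2]
ee_pos: [0.5709, -0.1154, 0.1558]
ft_force: [-1.0, 6.7, 0.9]
t 31.875 p [ 0.5709 -0.1154  0.1558] yaw -1.692 pathyaw -1.692 s 0.3268 leftoff_mm 0.02
F tool xyz [-1.77 -6.53 -0.86] tq [ 1.478 -0.46  -0.022] w 0.0136
arc1 0.1084 0.1691 arc2 0.2038 0.2641
```

View pics/w19z.png

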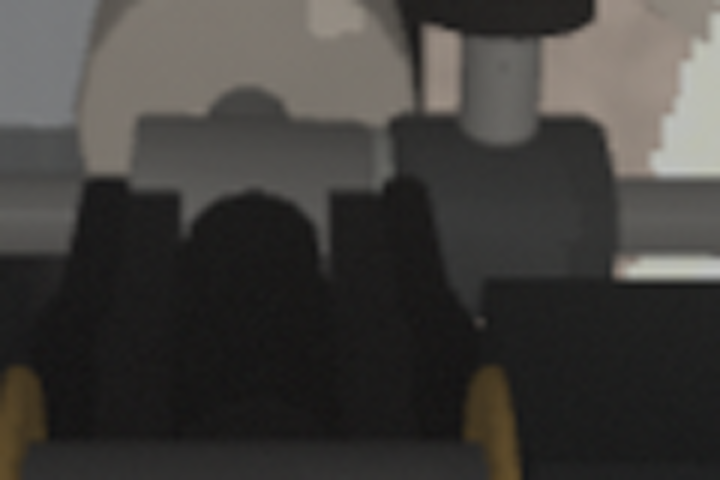

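```bash
python3 -m jog '[[0,-0.03,0,0,0,0,-1],[0,-0.03,0,0,0,0,-1],[0,0,0.05,0,0,0,-1],[0,0,0.05,0,0,0,-1],[0,0,0.05,0,0,0,-1],[0,0,0,0,0,0,-1]]'; python3 -W ignore st.py
```

```text
time: 32.67
ee_pos: [0.5711, -0.1153, 0.1543]
eef_rot: [0.998, -0.061, 0.0, -0.0]
ft_force: [0.3, 5.6, -0.9]
width: 0.0138
t 32.675 p [ 0.5711 -0.1153  0.1543] yaw -1.693 pathyaw -1.692 s 0.3268 leftoff_mm 0.25
F tool xyz [-0.34 -5.59  0.91] tq [ 1.109 -0.126 -0.084] w 0.0138
arc1 0.1084 0.1691 arc2 0.2038 0.2641
```

```bash
for i in 1 2 3; do python3 -m jog '[[0,-0.03,0,0,0,0,-1]]'| egrep 'pos|force'; done
```

```text
ee_pos: [0.5711, -0.1153, 0.1542]
ft_force: [1.6, 4.0, 0.3]
ee_pos: [0.571, -0.1152, 0.1542]
ft_force: [0.6, 2.4, -1.6]
ee_pos: [0.571, -0.1151, 0.1542]
ft_force: [1.5, 2.1, -1.1]
```

```bash
for i in 1 2; do python3 -m jog '[[0,-0.03,0,0,0,0,-1]]'| egrep 'pos|force'; done; python3 -m jog '[[0,0,0,0,0,0,-0.66],[0,0,0,0,0,0,-0.6],[0,0,0,0,0,0,-0.5],[0,0,0,0,0,0,-0.3],[0,0,0,0,0,0,-0.1],[0,0,0,0,0,0,0.1]]'; python3 - <<'E'
from h import *
c=shot('wrist','w20.png'); a=cv2.imread('pics/w20.png')[150:290,170:370]; cv2.imwrite('pics/w20z.png',cv2.resize(a,None,fx=4,fy=4,interpolation=cv2.INTER_CUBIC))
E
```

```text
ee_pos: [0.5708, -0.115, 0.1542]
ft_force: [0.8, -0.0, -1.5]
ee_pos: [0.5707, -0.1147, 0.1541]
ft_force: [0.1, -0.9, -1.6]
time: 34.05
ee_pos: [0.571, -0.114, 0.1542]
eef_rot: [0.998, -0.061, -0.0, -0.0]
ft_force: [0.1, -0.0, -0.1]
width: 0.0417
```

View pics/w20z.png

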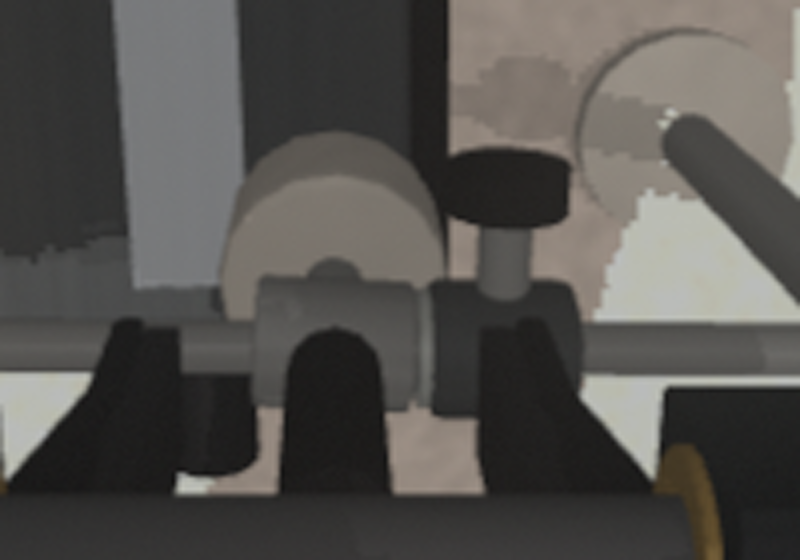

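```bash
python3 -m jog '[[0,0,-0.5,0,0,0,0.1],[0,0,-1,0,0,0,0.1],[0,0,-1.5,0,0,0,0.1],[0,0,-2,0,0,0,0.1],[0,0,-2,0,0,0,0.1],[0,0,-2,0,0,0,0.1],[0,0,-2,0,0,0,0.1],[0,0,0,0,0,0,0.1],[0,0,0,0,0,0,0.1],[0,0,0,0,0,0,0.1],[0,0,0,0,0,0,0.1],[0,0,0,0,0,0,0.1]]'; python3 - <<'E'
from h import *
w=shot('wrist','w21.png'); a=cv2.imread('pics/w21.png')[120:260,170:370]; cv2.imwrite('pics/w21z.png',cv2.resize(a,None,fx=4,fy=4,interpolation=cv2.INTER_CUBIC))
s=shot('scene','s21.png'); a=cv2.imread('pics/s21.png')[140:260,110:370]; cv2.imwrite('pics/s21z.png',cv2.resize(a,None,fx=3,fy=3,interpolation=cv2.INTER_CUBIC))
E
```

```text
time: 35.6
ee_pos: [0.5709, -0.114, 0.2639]
eef_rot: [0.998, -0.061, -0.0, 0.0]
ft_force: [-0.7, -0.8, 0.7]
width: 0.0481
```

View pics/w21z.png

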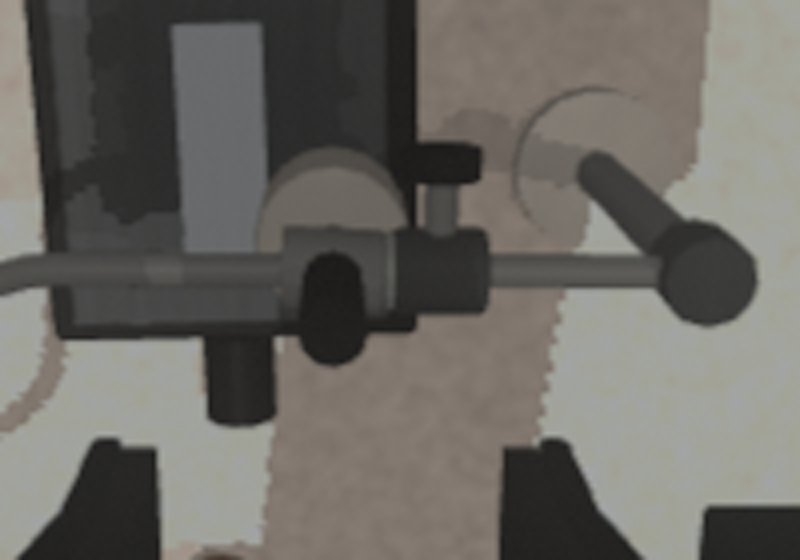

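View pics/s21z.png

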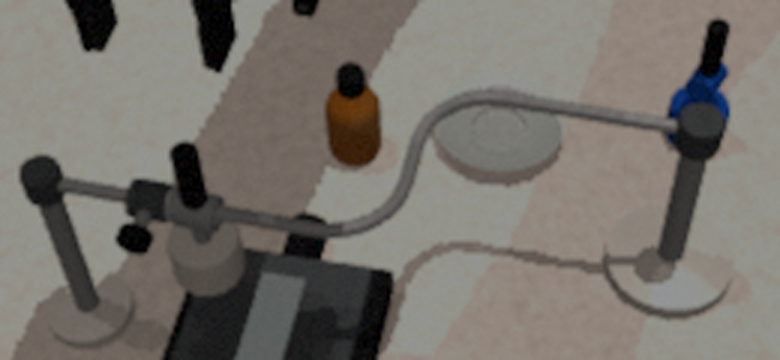

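```bash
python3 - <<'E'
from h import *
print(r.close_job(), r.read_state()['time'])
E
```

```text
the job is handed in; nothing more can be done
the job is handed in; nothing more can be done
```

I slid the lamp along the rod, round both corners, pushed the sleeve home, let go and handed the job in at about 36 s of the 72 s. There is no verdict yet.

- **Grip and path:** I held the black stem with 8 N and lifted the lamp about 2 mm so the collar floated on the rod. I followed a rod shape fitted from the three cameras. The wrist force I read between moves stayed at about 1–2 N until the collar met the sleeve.
- **Pushing the sleeve:** It slid at about 4–5 N. At its solid end the force rose to about 6.7 N while the arm stopped moving, after about 10 mm of travel. I then backed off to nearly zero force before letting go.
- **Last checks:** After release, the pictures show about 1.5 mm of sleeve still visible, which matches fully home. The collar is against the sleeve, the lamp hangs upright, and the gripper is about 11 cm above it and clear. In the final scene picture the bottle, the dish and the blue look-alike are where they were.
- **Not checked:** The slide box is outside the final crop, but nothing came near it. I did not measure how upright or how still the lamp is, only judged it from those pictures. I read the force only at the end of each move, so brief peaks in between would not show.

None of the checks failed or disagreed. The three cameras' rod measurements differed by 1–2 mm, within their calibration.

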